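# Unmould the muffins into the carrier tray

## Robot

A 6-joint arm with a two-finger parallel gripper is mounted at the origin on the work surface. World frame = base frame: x ahead of the robot, y to its left, z up, the work surface at z = 0. Lengths are in m, angles in rad, forces in N, time in s.
With the tool pointing down it reaches from about 0.35 to 0.775 m from the base axis. Payload 7.3 kg.
Tool frame: the origin (TCP) lies midway between the tips of the shut fingers; the grasp point (between the pads) lies 19 mm behind it; z points along the fingers, y is the direction in which the jaws open and shut (so a half turn about z gives the same grasp; the last joint's range is limited). The gripper opens to 92 mm and grips with 3 to 60 N. Pads are 19 mm wide; open, the fingers measure 130 mm over their backs; the gripper's body (75 mm by 190 mm) begins 47 mm behind the grasp point.
Start: joints at [-1.396, 0.342, 1.524, -0, 1.275, -0.146], TCP at [0.166, -0.498, 0.227] pointing down, gripper open.
Joint ranges: [-2.53, 2.53], [-0.77, 2.02], [0.04, 2.7], [-1, 4.14], [0.28, 2.66], [-3.11, 3.11]. Speed limits (rad/s): [2.57, 2.57, 3.14, 3.14, 3.14, 3.14].

## Interface

Orientations are given as [roll, pitch, yaw] about the fixed x, y, z axes, in that order (R = Rz(yaw) Ry(pitch) Rx(roll)).
In Python, from cell import robot gives the robot as it stands.
- The arm moves only by the tool step_arm, never from a script. Its argument "moves" is a list that holds one entry, the list of rows, each a list of 4 numbers: the shift along the tool's x, y, z in m, then the turn about the tool's z in rad. In form: [[[dx, dy, dz, roll], ...]]. A call has 1 to 8 rows; each row shifts and turns the commanded pose from where the row before left it, along the tool's axes as they then stand; what a row does not reach is not made up. A row lasts 1/12 s, in which the tool goes at most 41.7 mm and 7.16 degrees, less where a joint would pass 70% of its speed; a pose out of reach is approached as far as the arm can. A call with a gripper value outside its range is refused whole. "hand" is the opening, from 0 (shut) to 1 (fully open), set as the call begins (left out, the last holds). The fingers move at their own pace and stop on an object; "force" is the grip in N (left out, the last holds). Time passes only in rows, so rows that do not move let the fingers close. It gives the time, the measured TCP pose, the force and the opening at its end, in the units of the state.
- robot.observe(): the state, without advancing time (a new reading comes with each control period).
- robot.read_camera(name): name is "scene" or "top" or "wrist"; returns a dict with "frame" (420x560x3 uint8, red, green, blue), "fovy" (degrees; the focal length in pixels is half the picture's height over the tangent of half this angle, whatever the lens; pixels are square), "cx", "cy" (the principal point, pixels), "R" (3x3) and "t" (3): a world point X has camera coordinates R X + t. Camera axes: x right, y down, z forward; pixel columns grow to the right and rows downward; lengths in m; the calibration is good to about 2 mm. A picture is of the moment at which its call begins. There is no depth.
- robot.hand_in(): hands the job in, once; it reports no verdict.
The state is a dict: "time": time; "qpos": joint angles; "qvel": joint speeds; "joint_efforts": joint torques, N m; "tool_pos": TCP position; "tool_rot": TCP orientation; "contact_force": force on the tool from outside, world axes, zero at the start; "torque": the same for the moment, N m; "opening": finger opening in m.
Only numpy, scipy, OpenCV 4.12 (cv2) and the standard library are available. Lean on these libraries where they do the work, as an engineer would, in place of code of your own. Each camera call takes 0.05 s, during which the arm holds its last target.

## Task

The muffins in the muffin maker are done: turn its heat dial right back to off, then swing the lid fully open, lift every muffin out of its mould and stand each one upright in an empty well of the white carrier tray, all the way down, then close the lid fully again. There are three to five muffins; leave the iced cake in its well, and the sprinkles and the mug where they are.

Things in the scene. Friction and masses are not known exactly. Their poses are not given: they have to be found in the camera images.
- maker: muffin maker, fixed, black, 288 x 208 mm; top of its dark plate 66 mm up. Six round moulds in the plate, 53 mm wide, 24 mm deep, floors 42 mm up: three along its x (84 mm apart) by two along its y (80 mm apart), centred on the origin. Origin: centre of the underside, at worktop height. Lid hinged along its +y edge, handle on the -y side. Turned up to 0.25 rad either way
- lid (a joint): angle of the maker's lid, rad: 0 closed (resting on the plate), 1.8 at its stop, leaning back past upright; may start slightly ajar. A stiff hinge that stays where it is left; about 5 N at the handle moves it. The lid is a shell 42 mm high over the 276 x 196 mm plate
- dial (a joint): angle of the maker's heat dial, rad, on a pod (66 x 90 mm, top 40 mm up) on the maker's -y side, at its +x end: 0 is off, against its stop, with the dial's bar parallel to the maker's x axis and the white line on it at the -x end by the white dot; it grows clockwise seen from above, to 1.6, so switching off is a turn anticlockwise. Light friction, stays where it is left
- dial_grip (a point): point on the dial's upright axis at the height to grip, 77 mm up: middle of its grey bar, 14 mm thick, 36 mm long, from 54 to 84 mm up, which turns with the dial. The dial lies 112 mm along x and -155 mm along y from the maker's origin
- lid_handle (a point): middle of the lid's round steel handle bar, 14 mm thick, 120 mm long, parallel to the maker's x axis, its centre 44 mm off the lid's edge on two end arms, so it can be pinched from above. 89 mm up with the lid closed; swings about lid_hinge at a radius of 245 mm, up and over towards the maker's +y as the lid opens
- lid_hinge (a point): point on the hinge line of the lid, 67 mm above the worktop, in line with the middle of the handle; the hinge line runs along the maker's x axis
- tray: loose carrier tray (700 g), white with a blue rim, 184 x 270 mm and 20 mm high (rim 24 mm), with six wells in a grid of two along its x by three along its y, 84 mm apart. Origin: centre of the underside. Turned up to 0.3 rad either way; it may get pushed about with what stands in it
- well0 (a point): centre of the floor of one round well of the tray, 53 mm wide and 16 mm deep, floor 4 mm above the worktop; one of the six wells already holds the iced cake
- well1 (a point): centre of the floor of one round well of the tray, 53 mm wide and 16 mm deep, floor 4 mm above the worktop; one of the six wells already holds the iced cake
- well2 (a point): centre of the floor of one round well of the tray, 53 mm wide and 16 mm deep, floor 4 mm above the worktop; one of the six wells already holds the iced cake
- well3 (a point): centre of the floor of one round well of the tray, 53 mm wide and 16 mm deep, floor 4 mm above the worktop; one of the six wells already holds the iced cake
- well4 (a point): centre of the floor of one round well of the tray, 53 mm wide and 16 mm deep, floor 4 mm above the worktop; one of the six wells already holds the iced cake
- well5 (a point): centre of the floor of one round well of the tray, 53 mm wide and 16 mm deep, floor 4 mm above the worktop; one of the six wells already holds the iced cake
- muffin0: muffin, in one of the moulds at the start; three to five of the six are there, the others absent (None). Straight-sided brown crown 58 mm across from 27 to 41 mm above the underside, domed to 50 mm; below the crown a paper case tapering from 49 mm to 43 mm across at the underside. 42 to 84 g. Origin: centre of the underside; z up through the crown
- muffin1: muffin, in one of the moulds at the start; three to five of the six are there, the others absent (None). Straight-sided brown crown 58 mm across from 27 to 41 mm above the underside, domed to 50 mm; below the crown a paper case tapering from 49 mm to 43 mm across at the underside. 42 to 84 g. Origin: centre of the underside; z up through the crown
- muffin2: muffin, in one of the moulds at the start; three to five of the six are there, the others absent (None). Straight-sided brown crown 58 mm across from 27 to 41 mm above the underside, domed to 50 mm; below the crown a paper case tapering from 49 mm to 43 mm across at the underside. 42 to 84 g. Origin: centre of the underside; z up through the crown
- muffin3: muffin, in one of the moulds at the start; three to five of the six are there, the others absent (None). Straight-sided brown crown 58 mm across from 27 to 41 mm above the underside, domed to 50 mm; below the crown a paper case tapering from 49 mm to 43 mm across at the underside. 42 to 84 g. Origin: centre of the underside; z up through the crown
- muffin4: muffin, in one of the moulds at the start; three to five of the six are there, the others absent (None). Straight-sided brown crown 58 mm across from 27 to 41 mm above the underside, domed to 50 mm; below the crown a paper case tapering from 49 mm to 43 mm across at the underside. 42 to 84 g. Origin: centre of the underside; z up through the crown
- muffin5: muffin, in one of the moulds at the start; three to five of the six are there, the others absent (None). Straight-sided brown crown 58 mm across from 27 to 41 mm above the underside, domed to 50 mm; below the crown a paper case tapering from 49 mm to 43 mm across at the underside. 42 to 84 g. Origin: centre of the underside; z up through the crown
- iced0: iced cake that already stands in a well of the tray, 60 mm across and 75 mm high, coloured icing (pink, cream or light blue) with a red cherry; one of iced0 to iced2 is there, the others absent (None). Origin: centre of the underside
- iced1: iced cake that already stands in a well of the tray, 60 mm across and 75 mm high, coloured icing (pink, cream or light blue) with a red cherry; one of iced0 to iced2 is there, the others absent (None). Origin: centre of the underside
- iced2: iced cake that already stands in a well of the tray, 60 mm across and 75 mm high, coloured icing (pink, cream or light blue) with a red cherry; one of iced0 to iced2 is there, the others absent (None). Origin: centre of the underside
- sprinkles: bystander: jar of sprinkles, 48 mm wide, 75 mm high, red cap. Origin: centre of the underside
- mug: bystander: blue mug, 80 mm wide, 90 mm high. Origin: centre of the underside
Mind the look-alikes: they are no part of the job. What is shaped like the iced1 but green is not meant.

How it is judged:
On the way, in this order (a step that is already met when the one before it is completed fails the run):
1. the heat dial is turned to off (value of joint dial below 0.12 rad), for 0.2 s.
2. the lid has been swung fully open (value of joint lid above 1.5 rad), for 0.2 s.
3. every muffin stands upright in a well of the tray (((horizontal distance between muffin0 and well0 below 0.008 m and z of muffin0 in the frame of well0 between -0.004 and 0.006 m) or (horizontal distance between muffin0 and well1 below 0.008 m and z of muffin0 in the frame of well1 between -0.004 and 0.006 m) or (horizontal distance between muffin0 and well2 below 0.008 m and z of muffin0 in the frame of well2 between -0.004 and 0.006 m) or (horizontal distance between muffin0 and well3 below 0.008 m and z of muffin0 in the frame of well3 between -0.004 and 0.006 m) or (horizontal distance between muffin0 and well4 below 0.008 m and z of muffin0 in the frame of well4 between -0.004 and 0.006 m) or (horizontal distance between muffin0 and well5 below 0.008 m and z of muffin0 in the frame of well5 between -0.004 and 0.006 m)) and angle between each of muffin0, muffin1, muffin2, muffin3, muffin4, muffin5's own z axis and vertical below 0.15 rad and ((horizontal distance between muffin1 and well0 below 0.008 m and z of muffin1 in the frame of well0 between -0.004 and 0.006 m) or (horizontal distance between muffin1 and well1 below 0.008 m and z of muffin1 in the frame of well1 between -0.004 and 0.006 m) or (horizontal distance between muffin1 and well2 below 0.008 m and z of muffin1 in the frame of well2 between -0.004 and 0.006 m) or (horizontal distance between muffin1 and well3 below 0.008 m and z of muffin1 in the frame of well3 between -0.004 and 0.006 m) or (horizontal distance between muffin1 and well4 below 0.008 m and z of muffin1 in the frame of well4 between -0.004 and 0.006 m) or (horizontal distance between muffin1 and well5 below 0.008 m and z of muffin1 in the frame of well5 between -0.004 and 0.006 m)) and ((horizontal distance between muffin2 and well0 below 0.008 m and z of muffin2 in the frame of well0 between -0.004 and 0.006 m) or (horizontal distance between muffin2 and well1 below 0.008 m and z of muffin2 in the frame of well1 between -0.004 and 0.006 m) or (horizontal distance between muffin2 and well2 below 0.008 m and z of muffin2 in the frame of well2 between -0.004 and 0.006 m) or (horizontal distance between muffin2 and well3 below 0.008 m and z of muffin2 in the frame of well3 between -0.004 and 0.006 m) or (horizontal distance between muffin2 and well4 below 0.008 m and z of muffin2 in the frame of well4 between -0.004 and 0.006 m) or (horizontal distance between muffin2 and well5 below 0.008 m and z of muffin2 in the frame of well5 between -0.004 and 0.006 m)) and ((horizontal distance between muffin3 and well0 below 0.008 m and z of muffin3 in the frame of well0 between -0.004 and 0.006 m) or (horizontal distance between muffin3 and well1 below 0.008 m and z of muffin3 in the frame of well1 between -0.004 and 0.006 m) or (horizontal distance between muffin3 and well2 below 0.008 m and z of muffin3 in the frame of well2 between -0.004 and 0.006 m) or (horizontal distance between muffin3 and well3 below 0.008 m and z of muffin3 in the frame of well3 between -0.004 and 0.006 m) or (horizontal distance between muffin3 and well4 below 0.008 m and z of muffin3 in the frame of well4 between -0.004 and 0.006 m) or (horizontal distance between muffin3 and well5 below 0.008 m and z of muffin3 in the frame of well5 between -0.004 and 0.006 m)) and ((horizontal distance between muffin4 and well0 below 0.008 m and z of muffin4 in the frame of well0 between -0.004 and 0.006 m) or (horizontal distance between muffin4 and well1 below 0.008 m and z of muffin4 in the frame of well1 between -0.004 and 0.006 m) or (horizontal distance between muffin4 and well2 below 0.008 m and z of muffin4 in the frame of well2 between -0.004 and 0.006 m) or (horizontal distance between muffin4 and well3 below 0.008 m and z of muffin4 in the frame of well3 between -0.004 and 0.006 m) or (horizontal distance between muffin4 and well4 below 0.008 m and z of muffin4 in the frame of well4 between -0.004 and 0.006 m) or (horizontal distance between muffin4 and well5 below 0.008 m and z of muffin4 in the frame of well5 between -0.004 and 0.006 m)) and ((horizontal distance between muffin5 and well0 below 0.008 m and z of muffin5 in the frame of well0 between -0.004 and 0.006 m) or (horizontal distance between muffin5 and well1 below 0.008 m and z of muffin5 in the frame of well1 between -0.004 and 0.006 m) or (horizontal distance between muffin5 and well2 below 0.008 m and z of muffin5 in the frame of well2 between -0.004 and 0.006 m) or (horizontal distance between muffin5 and well3 below 0.008 m and z of muffin5 in the frame of well3 between -0.004 and 0.006 m) or (horizontal distance between muffin5 and well4 below 0.008 m and z of muffin5 in the frame of well4 between -0.004 and 0.006 m) or (horizontal distance between muffin5 and well5 below 0.008 m and z of muffin5 in the frame of well5 between -0.004 and 0.006 m))), for 0.2 s.
4. the lid is closed again (value of joint lid below 0.06 rad), for 0.2 s.
At the end, for the whole second after the job is handed in: Every muffin stands in its own well of the tray: underside within 8 mm of the centre sideways and 6 mm of the floor, tilted under 0.15 rad; the lid is closed (below 0.06 rad), the dial off (below 0.12 rad), the iced cake still upright in a well (all of step 3 and value of joint lid below 0.06 rad and value of joint dial below 0.12 rad and ((horizontal distance between iced0 and well0 below 0.008 m and z of iced0 in the frame of well0 between -0.004 and 0.006 m) or (horizontal distance between iced0 and well1 below 0.008 m and z of iced0 in the frame of well1 between -0.004 and 0.006 m) or (horizontal distance between iced0 and well2 below 0.008 m and z of iced0 in the frame of well2 between -0.004 and 0.006 m) or (horizontal distance between iced0 and well3 below 0.008 m and z of iced0 in the frame of well3 between -0.004 and 0.006 m) or (horizontal distance between iced0 and well4 below 0.008 m and z of iced0 in the frame of well4 between -0.004 and 0.006 m) or (horizontal distance between iced0 and well5 below 0.008 m and z of iced0 in the frame of well5 between -0.004 and 0.006 m)) and angle between each of iced0, iced1, iced2's own z axis and vertical below 0.15 rad and ((horizontal distance between iced1 and well0 below 0.008 m and z of iced1 in the frame of well0 between -0.004 and 0.006 m) or (horizontal distance between iced1 and well1 below 0.008 m and z of iced1 in the frame of well1 between -0.004 and 0.006 m) or (horizontal distance between iced1 and well2 below 0.008 m and z of iced1 in the frame of well2 between -0.004 and 0.006 m) or (horizontal distance between iced1 and well3 below 0.008 m and z of iced1 in the frame of well3 between -0.004 and 0.006 m) or (horizontal distance between iced1 and well4 below 0.008 m and z of iced1 in the frame of well4 between -0.004 and 0.006 m) or (horizontal distance between iced1 and well5 below 0.008 m and z of iced1 in the frame of well5 between -0.004 and 0.006 m)) and ((horizontal distance between iced2 and well0 below 0.008 m and z of iced2 in the frame of well0 between -0.004 and 0.006 m) or (horizontal distance between iced2 and well1 below 0.008 m and z of iced2 in the frame of well1 between -0.004 and 0.006 m) or (horizontal distance between iced2 and well2 below 0.008 m and z of iced2 in the frame of well2 between -0.004 and 0.006 m) or (horizontal distance between iced2 and well3 below 0.008 m and z of iced2 in the frame of well3 between -0.004 and 0.006 m) or (horizontal distance between iced2 and well4 below 0.008 m and z of iced2 in the frame of well4 between -0.004 and 0.006 m) or (horizontal distance between iced2 and well5 below 0.008 m and z of iced2 in the frame of well5 between -0.004 and 0.006 m))); the robot touches nothing.
It fails at once if the iced cake is taken or knocked out of the tray (z of any of iced0, iced1, iced2 in the frame of tray above 0.03 m).
It fails at once if the jar of sprinkles is moved more than 40 mm (distance of sprinkles from where it was at the start of the episode above 0.04 m).
It fails at once if the mug is moved more than 40 mm (distance of mug from where it was at the start of the episode above 0.04 m).
Of muffin0, muffin1, muffin2, muffin3, muffin4, muffin5 only 3 to 5 are there at a start; the rules pass over those that are not, and their reading is None.
Of iced0, iced1, iced2 only 1 to 1 are there at a start; the rules pass over those that are not, and their reading is None.
At some moment in a run one of tray may be knocked a few centimetres aside while the robot is not near it.
Once in a run the grip may slacken for a moment while it holds something.
It also fails if it takes over 210 s, if anything falls off the work surface, if the arm or the gripper's body presses on something with over 40 N, if the wrist force passes 120 N, or if a joint passes its speed limit or range.

## Working session

There is one attempt and no reset: what is moved stays moved. The work goes in short steps, Python scripts to look and compute and a tool call to move; the robot and the scene stay as the last step left them, time stands still between calls to the robot, and variables do not carry over. Pictures are saved under pics/ and viewed, and the job is handed in when it is done.

Besides the shell and the picture viewer there is one more tool, called after "Request:" as a command line: name --argument value ..., lists and objects as JSON in quotes. step_arm: Moves the arm, as the interface text tells. Its arguments: {"type":"object","properties":{"moves":{"type":"array","items":{"type":"array","items":{"type":"array","items":{"type":"number"}}}},"hand":{"type":"number"},"force":{"type":"number"}},"required":["moves"]}

```bash
mkdir -p pics; cat > h.py <<'E'
from cell import robot
import numpy as np, cv2
def cam(n,name=None):
    c=robot.read_camera(n); c['f']=210/np.tan(np.radians(c['fovy'])/2)
    if name: cv2.imwrite('pics/%s.png'%name,c['frame'][:,:,::-1])
    return c
def ray(c,u,v,z):
    R=np.array(c['R']);t=np.array(c['t']);d=R.T@np.array([(u-c['cx'])/c['f'],(v-c['cy'])/c['f'],1]);o=-R.T@t
    return o+d*(z-o[2])/d[2]
def proj(c,X):
    p=np.array(c['R'])@np.array(X)+np.array(c['t']);return p[:2]/p[2]*c['f']+[c['cx'],c['cy']]
E
python3 - <<'E'
from h import *
s=robot.observe();print(s)
for n in ['scene','top','wrist']:
    c=cam(n,n+'0'); print(n,c['fovy'],c['cx'],c['cy'],c['f'],-np.array(c['R']).T@np.array(c['t']),c['R'])
    print([k for k in c])
E
```

```text
{'time': 0.0, 'qpos': array([-1.39600929e+00,  3.42757091e-01,  1.52500177e+00, -4.02836271e-06,
        1.27540245e+00, -1.45997337e-01]), 'qvel': array([-0.00086824,  0.0015624 ,  0.00014387,  0.00107693,  0.00104886,
       -0.0004482 ]), 'joint_efforts': array([-1.06962285e-03, -4.31236124e+01, -2.44219315e+01,  7.14340713e-02,
        5.59554377e-02, -1.36664776e-04]), 'tool_pos': array([ 0.16548896, -0.49781201,  0.22603245]), 'tool_rot': array([-3.14004012e+00, -2.24395958e-04,  3.20785376e-01]), 'contact_force': array([ 0.09930484, -0.551146  , -0.19399886]), 'torque': array([-0.04589554,  0.03428159,  0.07123915]), 'opening': 0.09184966876636128}
scene 51.993822721449654 269.31477835068455 204.89032238308315 430.62272200983205 [ 1.16873938 -0.57653387  0.64508637] [[ 0.70816103  0.70590886  0.01416475]
 [ 0.42069748 -0.40575812 -0.81140248]
 [-0.56702873  0.58056269 -0.58431617]]
['frame', 'fovy', 'cx', 'cy', 'R', 't', 'f']
top 53.53409750453379 275.862860942517 204.5002619908446 416.3241047685401 [0.50942288 0.01345893 0.94518841] [[-0.0125366  -0.9993243   0.03455098]
 [-0.99465948  0.00892299 -0.1028246 ]
 [ 0.10244682 -0.03565553 -0.99409926]]
['frame', 'fovy', 'cx', 'cy', 'R', 't', 'f']
wrist 65.948112874234 279.66604056347575 209.08696573909654 323.6924256631381 [ 0.23635342 -0.47416694  0.38585074] [[ 3.15247940e-01 -9.49009297e-01 -3.01729427e-04]
 [-9.12652013e-01 -3.03257677e-01  2.74045770e-01]
 [-2.60163485e-01 -8.61169902e-02 -9.61716603e-01]]
['frame', 'fovy', 'cx', 'cy', 'R', 't', 'f']
```

View pics/top0.png

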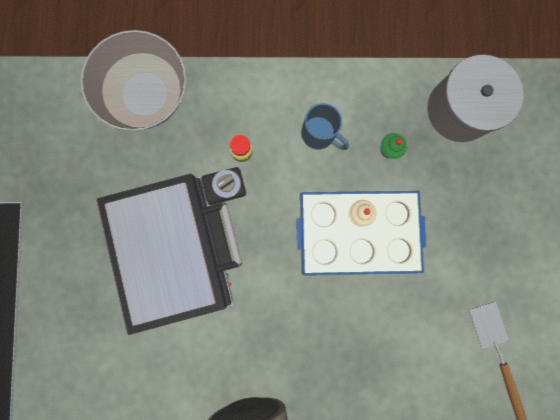

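View pics/scene0.png

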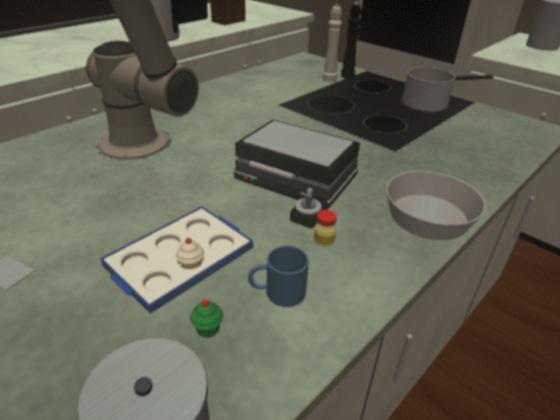

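View pics/wrist0.png

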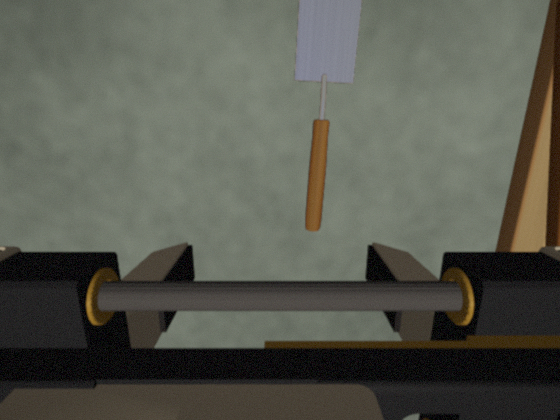

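The top view shows the maker at left with the handle towards −y, the dial at about (226,183), and the tray at about (362,232) holding the cream iced cake. The jar is at (241,147), the mug at (323,122), and the green decoy at (393,146). I'll zoom in.

```bash
python3 - <<'E'
from h import *
im=cv2.imread('pics/top0.png')
cv2.imwrite('pics/z1.png',cv2.resize(im[160:340,90:260],None,fx=3.3,fy=3.3,interpolation=cv2.INTER_CUBIC))
cv2.imwrite('pics/z2.png',cv2.resize(im[160:210,195:255],None,fx=10,fy=10,interpolation=cv2.INTER_CUBIC))
im=cv2.imread('pics/scene0.png')
cv2.imwrite('pics/z3.png',cv2.resize(im[110:240,220:370],None,fx=4,fy=4,interpolation=cv2.INTER_CUBIC))
E
```

```text
(no output)
```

View pics/z1.png

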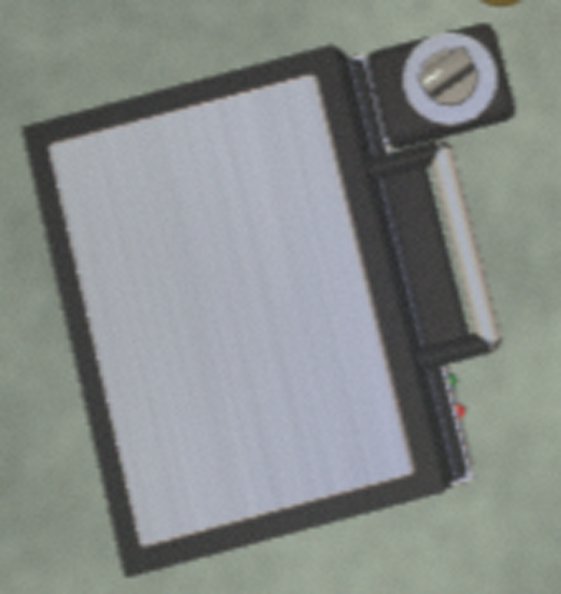

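View pics/z2.png

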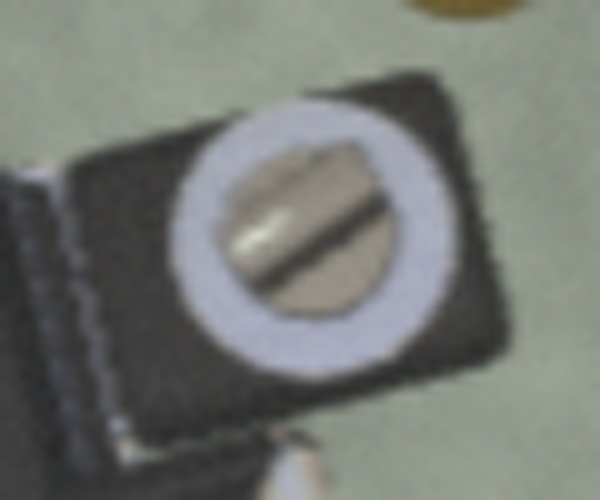

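View pics/z3.png

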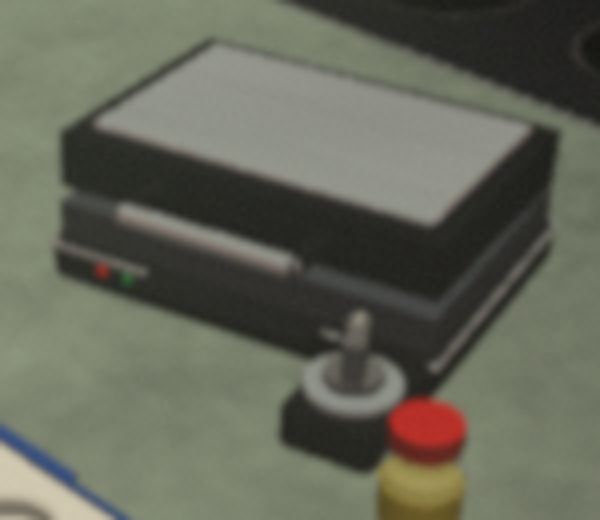

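```bash
cat >> h.py <<'E'
def tri(c1,p1,c2,p2):
    A=[];b=[]
    for c,p in((c1,p1),(c2,p2)):
        R=np.array(c['R']);t=np.array(c['t']);m=[(p[0]-c['cx'])/c['f'],(p[1]-c['cy'])/c['f']]
        for k in(0,1):
            A.append(R[k]-m[k]*R[2]);b.append(m[k]*t[2]-t[k])
    return np.linalg.lstsq(np.array(A),np.array(b),rcond=None)[0]
E
python3 - <<'E'
from h import *
T=cam('top');S=cam('scene')
z1=lambda u,v:(90+(u+.5)/3.3-.5,160+(v+.5)/3.3-.5)
P=lambda u,v,z:ray(T,*z1(u,v),z).round(4)
c=[P(*p,.108) for p in((48,145),(318,75),(413,472),(140,547))]; print('panel',c)
for a,b in((3,0),(2,1)):
    d=c[b]-c[a];print('yaw',np.arctan2(d[1],d[0]))
for a,b in((1,0),(2,3)):
    d=c[b]-c[a];print('yaw-y',np.arctan2(d[1],d[0])-np.pi/2)
print('dial', ray(T,226.1,183.4,.045))
for a,b in ((( 22,128),(125,575)),):
    A,B=P(*a,.108),P(*b,.108);print('back edge',A,B,np.arctan2(*(A-B)[[1,0]]))
h1,h2=P(440,150,.089),P(492,345,.089);print('handle ends',h1,h2,(h1+h2)/2,np.arctan2(*(h1-h2)[[1,0]]),np.linalg.norm(h1-h2))
z3=lambda u,v:(220+(u+.5)/4-.5,110+(v+.5)/4-.5)
print('tri handle',tri(T,z1(440,150),S,z3(297,263)),tri(T,z1(492,345),S,z3(122,210)))
print('tri dial top',tri(T,(195+32,160+20.5),S,z3(358,315)))
# bar
A=ray(T,195+24.5,160+24,.084);B=ray(T,195+36.5,160+16.5,.084);print('bar',A,B,(A+B)/2,np.arctan2(*(B-A)[[1,0]]))
print('jar',ray(T,241,145,.075),'mug',ray(T,323,122,.09))
E
```

```text
panel [array([0.6006, 0.326 , 0.108 ]), array([0.6422, 0.1644, 0.108 ]), array([0.4028, 0.1059, 0.108 ]), array([0.3623, 0.2657, 0.108 ])]
yaw 0.2478400268027468
yaw 0.23966427560298093
yaw-y 0.25195529411863626
yaw-y 0.24821537390717463
dial [0.64935022 0.08900869 0.045     ]
back edge [0.6111 0.3418 0.108 ] [0.3464 0.274  0.108 ] 0.2507481712730746
handle ends [0.5974 0.0917 0.089 ] [0.4764 0.0598 0.089 ] [0.5369  0.07575 0.089  ] 0.2577711422342965 0.12513436778119755
tri handle [0.59646206 0.09094315 0.10149543] [0.47711069 0.05946075 0.10056518]
tri dial top [0.64928197 0.08437959 0.09231542]
bar [0.64212414 0.09942561 0.084     ] [0.65776509 0.07449847 0.084     ] [0.64994462 0.08696204 0.084     ] -1.010425396123153
jar [0.72703841 0.05487547 0.075     ] mug [ 0.77231898 -0.11931459  0.09      ]
```

```bash
cat >> h.py <<'E'
def plan(x,y,z,psi=None,step=.036,rstep=.12,cur=None):
    s=robot.observe(); p=np.array(s['tool_pos']);y0=s['tool_rot'][2]
    if cur is not None: p=np.array(cur[:3]);y0=cur[3]
    if psi is None: psi=y0
    d=np.array([x,y,z])-p; dr=(psi-y0)
    n=int(np.ceil(max(np.linalg.norm(d)/step,abs(dr)/rstep,1)))
    out=[]
    for i in range(n):
        a=y0+dr*i/n; e=d/n
        out.append([round(np.cos(a)*e[0]+np.sin(a)*e[1],4),round(np.sin(a)*e[0]-np.cos(a)*e[1],4),round(-e[2],4),round(-dr/n,4)])
    for i in range(0,n,8): print(str(out[i:i+8]).replace(' ',''))
    print('t',s['time'],'cur',p.round(4),round(y0,4),'F',np.round(s['contact_force'],1),'open',round(s['opening'],4))
E
python3 -c "
from h import *
plan(.65,.088,.2,-1.01)"
```

```text
[[np.float64(0.0293),np.float64(-0.0183),np.float64(0.0012),np.float64(0.0605)],[np.float64(0.0281),np.float64(-0.0201),np.float64(0.0012),np.float64(0.0605)],[np.float64(0.0269),np.float64(-0.0217),np.float64(0.0012),np.float64(0.0605)],[np.float64(0.0255),np.float64(-0.0233),np.float64(0.0012),np.float64(0.0605)],[np.float64(0.0241),np.float64(-0.0248),np.float64(0.0012),np.float64(0.0605)],[np.float64(0.0225),np.float64(-0.0262),np.float64(0.0012),np.float64(0.0605)],[np.float64(0.0209),np.float64(-0.0275),np.float64(0.0012),np.float64(0.0605)],[np.float64(0.0192),np.float64(-0.0288),np.float64(0.0012),np.float64(0.0605)]]
[[np.float64(0.0174),np.float64(-0.0299),np.float64(0.0012),np.float64(0.0605)],[np.float64(0.0156),np.float64(-0.0309),np.float64(0.0012),np.float64(0.0605)],[np.float64(0.0137),np.float64(-0.0317),np.float64(0.0012),np.float64(0.0605)],[np.float64(0.0117),np.float64(-0.0325),np.float64(0.0012),np.float64(0.0605)],[np.float64(0.0097),np.float64(-0.0332),np.float64(0.0012),np.float64(0.0605)],[np.float64(0.0077),np.float64(-0.0337),np.float64(0.0012),np.float64(0.0605)],[np.float64(0.0057),np.float64(-0.0341),np.float64(0.0012),np.float64(0.0605)],[np.float64(0.0036),np.float64(-0.0344),np.float64(0.0012),np.float64(0.0605)]]
[[np.float64(0.0015),np.float64(-0.0345),np.float64(0.0012),np.float64(0.0605)],[np.float64(-0.0006),np.float64(-0.0346),np.float64(0.0012),np.float64(0.0605)],[np.float64(-0.0027),np.float64(-0.0345),np.float64(0.0012),np.float64(0.0605)],[np.float64(-0.0047),np.float64(-0.0342),np.float64(0.0012),np.float64(0.0605)],[np.float64(-0.0068),np.float64(-0.0339),np.float64(0.0012),np.float64(0.0605)],[np.float64(-0.0088),np.float64(-0.0334),np.float64(0.0012),np.float64(0.0605)]]
t 0.25 cur [ 0.1655 -0.4981  0.2264] 0.3208 F [ 0.4 -0.3  0.5] open 0.0915
```

```bash
cat >> h.py <<'E'
def plan(x,y,z,psi=None):
    s=robot.observe(); p=np.array(s['tool_pos']);a=s['tool_rot'][2]
    d=np.array([x,y,z])-p
    sh=np.array([np.cos(a)*d[0]+np.sin(a)*d[1],np.sin(a)*d[0]-np.cos(a)*d[1],-d[2]])
    n=np.linalg.norm(sh)/.04
    print('shift(tool) %.4f %.4f %.4f'%tuple(sh),'min rows %.1f'%n, 'then roll %.4f'%(-(psi-a)) if psi is not None else '')
    print('t %.2f'%s['time'],'cur',p.round(4),np.round(s['tool_rot'],4),'F',np.round(s['contact_force'],1),'open',round(s['opening'],4),'q',s['qpos'].round(2))
E
python3 -c "
from h import *
plan(.65,.088,.2,-1.01)"
```

```text
shift(tool) 0.6445 -0.4034 0.0264 min rows 19.0 then roll 1.3308
t 0.25 cur [ 0.1655 -0.4981  0.2264] [-3.141e+00 -1.000e-04  3.208e-01] F [ 0.4 -0.3  0.5] open 0.0915 q [-1.4   0.34  1.52 -0.    1.28 -0.15]
```

Request:
step_arm --moves '[[[0.0268, -0.0168, 0, 0], [0.0268, -0.0168, 0, 0], [0.0268, -0.0168, 0, 0], [0.0268, -0.0168, 0, 0], [0.0268, -0.0168, 0, 0], [0.0268, -0.0168, 0, 0], [0.0268, -0.0168, 0, 0], [0.0268, -0.0168, 0, 0]]]' --hand 0.5 --force 20

```text
time: 0.92
tool_pos: [0.3273, -0.3017, 0.2268]
tool_rot: [3.141, -0.0, 0.321]
contact_force: [0.2, -0.2, -0.1]
opening: 0.0469
```

Request:
step_arm --moves '[[[0.0268, -0.0168, 0, 0], [0.0268, -0.0168, 0, 0], [0.0268, -0.0168, 0, 0], [0.0268, -0.0168, 0, 0], [0.0268, -0.0168, 0, 0], [0.0268, -0.0168, 0, 0], [0.0268, -0.0168, 0, 0], [0.0268, -0.0168, 0, 0]]]'

```text
time: 1.58
tool_pos: [0.4885, -0.1065, 0.2267]
tool_rot: [3.141, 0.0, 0.321]
contact_force: [-0.5, -0.3, -0.5]
opening: 0.0457
```

Request:
step_arm --moves '[[[0.0268, -0.0168, 0, 0], [0.0268, -0.0168, 0, 0], [0.0268, -0.0168, 0, 0], [0.0268, -0.0168, 0, 0], [0.0268, -0.0168, 0, 0], [0.0268, -0.0168, 0, 0], [0.0268, -0.0168, 0, 0], [0.0268, -0.0168, 0, 0]]]'

```text
time: 2.25
tool_pos: [0.6495, 0.0886, 0.2264]
tool_rot: [3.142, 0.0, 0.321]
contact_force: [0.7, -0.4, 1.0]
opening: 0.046
```

Request:
step_arm --moves '[[[0, 0, 0, 0.11], [0, 0, 0, 0.11], [0, 0, 0, 0.11], [0, 0, 0, 0.11], [0, 0, 0, 0.11], [0, 0, 0, 0.11]]]'

```text
time: 2.75
tool_pos: [0.6487, 0.0873, 0.2263]
tool_rot: [3.141, 0.001, -0.345]
contact_force: [-0.5, -0.1, -0.7]
opening: 0.046
```

Request:
step_arm --moves '[[[0, 0, 0, 0.11], [0, 0, 0, 0.11], [0, 0, 0, 0.11], [0, 0, 0, 0.11], [0, 0, 0, 0.11], [0, 0, 0, 0.12], [0, 0, 0, 0]]]'

```text
time: 3.33
tool_pos: [0.6487, 0.0872, 0.2264]
tool_rot: [3.141, 0.0, -1.014]
contact_force: [0.2, 0.7, 0.1]
opening: 0.0457
```

```bash
python3 -c "
from h import *
plan(.65,.088,.063,-1.01)
cam('wrist','w1')"
```

```text
shift(tool) -0.0000 -0.0015 0.1634 min rows 4.1 then roll -0.0036
t 3.33 cur [0.6487 0.0872 0.2264] [ 3.1410e+00  2.0000e-04 -1.0136e+00] F [0.2 0.7 0.1] open 0.0457 q [ 0.02  0.59  1.12 -0.    1.43  2.6 ]
```

View pics/w1.png

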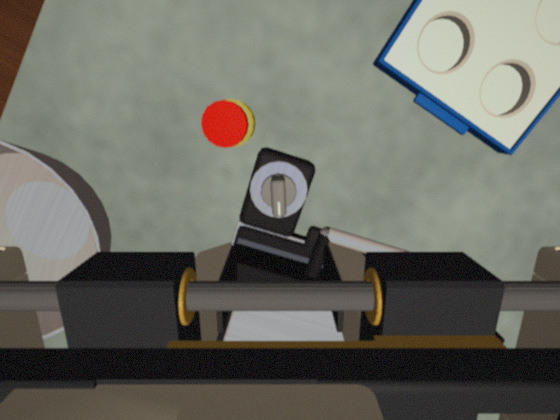

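The wrist view shows the dial bar upright at (279,190), so it is aligned with tool x. Its white line is at the lower (+y) end, which means the dial is at about 1.25 rad. Descending.

Request:
step_arm --moves '[[[0, -0.0015, 0.023, 0], [0, 0, 0.025, 0], [0, 0, 0.025, 0], [0, 0, 0.025, 0], [0, 0, 0.025, 0], [0, 0, 0.02, 0], [0, 0, 0.02, 0], [0, 0, 0, 0]]]'

```text
time: 4.05
tool_pos: [0.6473, 0.0879, 0.059]
tool_rot: [3.135, 0.004, -1.006]
contact_force: [-1.9, -0.2, -0.0]
opening: 0.0463
```

Request:
step_arm --moves '[[[0, 0, 0, 0], [0, 0, 0, 0], [0, 0, 0, 0], [0, 0, 0, 0], [0, 0, 0, 0], [0, 0, 0, 0]]]' --hand 0 --force 15

```text
time: 4.55
tool_pos: [0.6501, 0.0878, 0.0648]
tool_rot: [-3.142, -0.001, -1.009]
contact_force: [-1.4, -1.3, 3.0]
opening: 0.0138
```

Request:
step_arm --moves '[[[0, 0, 0, -0.1], [0, 0, 0, -0.1], [0, 0, 0, -0.1], [0, 0, 0, -0.1], [0, 0, 0, -0.1], [0, 0, 0, -0.1], [0, 0, 0, -0.1]]]'

```text
time: 5.13
tool_pos: [0.6507, 0.0885, 0.0648]
tool_rot: [-3.14, -0.002, -0.304]
contact_force: [-0.5, 2.3, 3.2]
opening: 0.0142
```

Request:
step_arm --moves '[[[0, 0, 0, -0.1], [0, 0, 0, -0.1], [0, 0, 0, -0.1], [0, 0, 0, -0.1], [0, 0, 0, -0.1], [0, 0, 0, -0.06], [0, 0, 0, 0], [0, 0, 0, 0]]]'

```text
time: 5.8
tool_pos: [0.6508, 0.0894, 0.0648]
tool_rot: [-3.14, -0.003, 0.249]
contact_force: [-0.3, 4.6, 4.7]
opening: 0.0138
```

```bash
python3 -c "
from h import *
plan(.65,.088,.063,.247)
print(robot.observe()['torque'])
c=cam('scene','s1');cv2.imwrite('pics/s1z.png',cv2.resize(c['frame'][110:240,220:370,::-1],None,fx=4,fy=4,interpolation=cv2.INTER_CUBIC))"
```

```text
shift(tool) -0.0011 0.0011 0.0018 min rows 0.1 then roll 0.0021
t 5.80 cur [0.6508 0.0894 0.0648] [-3.1404e+00 -2.7000e-03  2.4910e-01] F [-0.3  4.6  4.7] open 0.0138 q [0.02 0.73 1.33 0.   1.08 1.34]
[ 0.96789446 -0.01838008  0.01129635]
```

View pics/s1z.png

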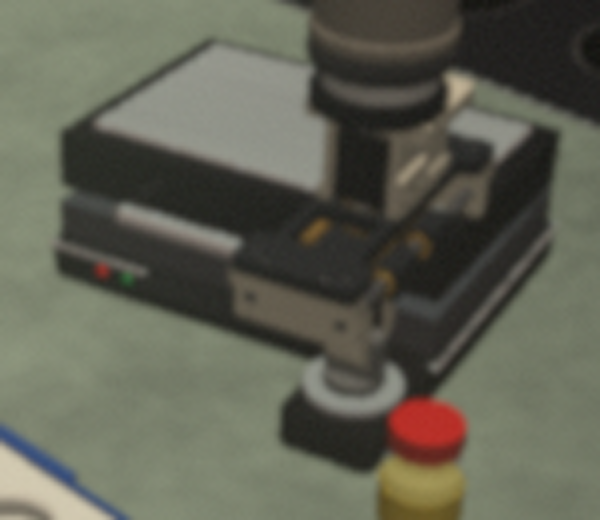

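Request:
step_arm --moves '[[[0, 0, 0, -0.03], [0, 0, 0, -0.03], [0, 0, 0, 0]]]'

```text
time: 6.1
tool_pos: [0.651, 0.0894, 0.0648]
tool_rot: [-3.14, -0.003, 0.31]
contact_force: [0.8, 6.9, 3.5]
opening: 0.0147
```

```bash
python3 -c "
from h import *
plan(.65,.088,.063,.247)
print(robot.observe()['torque'])"
```

```text
shift(tool) -0.0014 0.0010 0.0018 min rows 0.1 then roll 0.0626
t 6.10 cur [0.651  0.0894 0.0648] [-3.1405 -0.0034  0.3096] F [0.8 6.9 3.5] open 0.0147 q [0.02 0.73 1.33 0.   1.08 1.28]
[ 1.04076991 -0.12177058 -0.37902106]
```

Request:
step_arm --moves '[[[0, 0, 0, 0.03], [0, 0, 0, 0], [0, 0, 0, 0], [0, 0, 0, 0]]]' --hand 0.4

```text
time: 6.43
tool_pos: [0.65, 0.0877, 0.0635]
tool_rot: [3.141, 0.0, 0.281]
contact_force: [0.6, -0.0, 0.2]
opening: 0.0351
```

Request:
step_arm --moves '[[[0, 0, -0.02, 0], [0, 0, -0.03, 0], [0, 0, -0.03, 0], [0, 0, -0.03, 0], [0, 0, -0.03, 0], [0, 0, 0, 0.03], [0, 0, 0, 0]]]'

```text
time: 7.02
tool_pos: [0.651, 0.0878, 0.2061]
tool_rot: [3.14, -0.004, 0.25]
contact_force: [0.1, -0.4, -0.0]
opening: 0.0366
```

```bash
python3 -c "
from h import *
plan(.5375,.0745,.15,.249)
cam('wrist','w2')"
```

```text
shift(tool) -0.1133 -0.0151 0.0561 min rows 3.2 then roll 0.0005
t 7.02 cur [0.651  0.0878 0.2061] [ 3.1403 -0.0042  0.2495] F [ 0.1 -0.4 -0. ] open 0.0366 q [ 0.02  0.6   1.16 -0.    1.38  1.34]
```

View pics/w2.png

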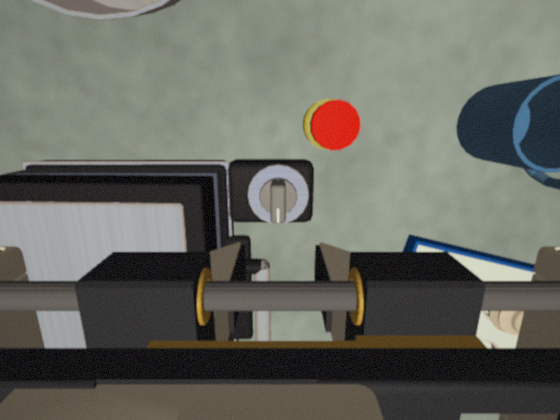

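Dial is off: the white line is at the −x end, at (279,215). Next, the lid handle.

Request:
step_arm --moves '[[[-0.028, -0.004, 0, 0], [-0.028, -0.004, 0, 0], [-0.028, -0.004, 0.01, 0], [-0.029, -0.003, 0.02, 0], [0, 0, 0.03, 0], [0, 0, 0.03, 0], [0, 0, 0.018, 0], [0, 0, 0.016, 0]]]'

```text
time: 7.73
tool_pos: [0.5346, 0.0743, 0.0766]
tool_rot: [-3.14, 0.005, 0.252]
contact_force: [-0.4, 0.1, 0.7]
opening: 0.0365
```

Request:
step_arm --moves '[[[0, 0, 0, 0], [0, 0, 0, 0], [0, 0, 0, 0], [0, 0, 0, 0], [0, 0, 0, 0], [0, 0, 0, 0]]]' --hand 0 --force 30

```text
time: 8.23
tool_pos: [0.5372, 0.0752, 0.0805]
tool_rot: [-3.141, -0.002, 0.251]
contact_force: [0.4, 4.4, 0.2]
opening: 0.0127
```

```bash
python3 -c "
from h import *
plan(.5375,.0745,.08,.249)
c=cam('scene','s2');cv2.imwrite('pics/s2z.png',cv2.resize(c['frame'][80:240,200:380,::-1],None,fx=3.5,fy=3.5,interpolation=cv2.INTER_CUBIC))"
```

```text
shift(tool) 0.0001 0.0008 0.0005 min rows 0.0 then roll 0.0019
t 8.23 cur [0.5372 0.0752 0.0805] [-3.141e+00 -1.600e-03  2.509e-01] F [0.4 4.4 0.2] open 0.0127 q [-0.    0.53  1.67  0.    0.94  1.32]
```

View pics/s2z.png

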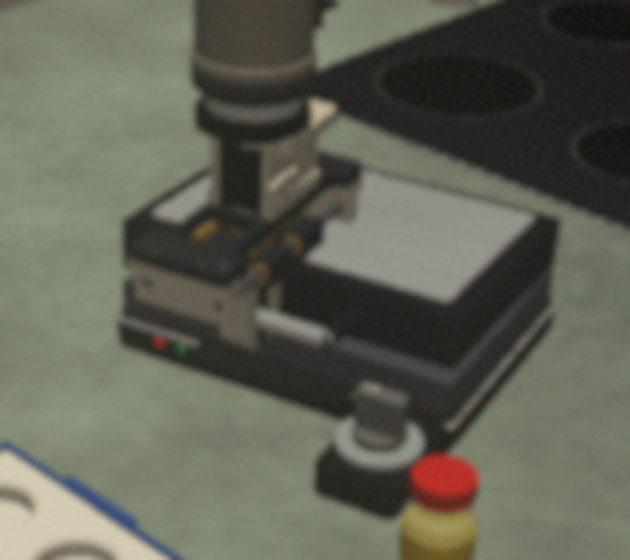

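```bash
python3 -c "
import numpy as np
p=np.linspace(.13,1.85,25)
for a,b in zip(p[:-1],p[1:]): print(round(a-.09,2),round(-.245*(np.cos(a)-np.cos(b)),4),round(-.245*(np.sin(b)-np.sin(a)),4))"
```

```text
0.04 -0.0029 -0.0173
0.11 -0.0041 -0.0171
0.18 -0.0053 -0.0167
0.26 -0.0065 -0.0163
0.33 -0.0077 -0.0158
0.4 -0.0088 -0.0152
0.47 -0.0099 -0.0145
0.54 -0.0109 -0.0138
0.61 -0.0118 -0.013
0.68 -0.0127 -0.0121
0.76 -0.0136 -0.0112
0.83 -0.0143 -0.0102
0.9 -0.015 -0.0091
0.97 -0.0156 -0.008
1.04 -0.0162 -0.0069
1.12 -0.0166 -0.0057
1.19 -0.017 -0.0045
1.26 -0.0172 -0.0033
1.33 -0.0174 -0.002
1.4 -0.0175 -0.0008
1.47 -0.0175 0.0005
1.55 -0.0175 0.0018
1.62 -0.0173 0.003
1.69 -0.017 0.0042
```

Request:
step_arm --moves '[[[0, -0.003, -0.0173, 0], [0, -0.004, -0.0171, 0], [0, -0.0053, -0.0167, 0], [0, -0.0065, -0.0163, 0], [0, -0.0077, -0.0158, 0], [0, 0, 0, 0]]]'

```text
time: 8.78
tool_pos: [0.5306, 0.1013, 0.1654]
tool_rot: [3.141, -0.003, 0.252]
contact_force: [-1.7, 2.9, -0.8]
opening: 0.013
```

```bash
python3 -c "
from h import *
plan(.5375,.0745,.08,.249)
c=cam('scene','s3');cv2.imwrite('pics/s3z.png',cv2.resize(c['frame'][60:240,200:380,::-1],None,fx=3.2,fy=3.2,interpolation=cv2.INTER_CUBIC))"
```

```text
shift(tool) -0.0000 0.0277 0.0854 min rows 2.2 then roll 0.0030
t 8.78 cur [0.5306 0.1013 0.1654] [ 3.1413e+00 -2.7000e-03  2.5200e-01] F [-1.7  2.9 -0.8] open 0.013 q [0.05 0.42 1.58 0.   1.14 1.37]
```

View pics/s3z.png

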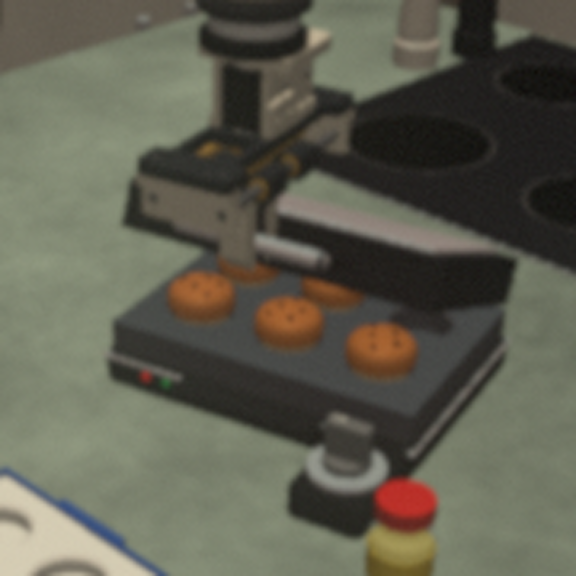

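The lid is following the hand. Five muffins show: three in the front row and two in the back. I'll keep going.

Request:
step_arm --moves '[[[0, -0.0088, -0.0152, 0], [0, -0.0099, -0.0145, 0], [0, -0.0109, -0.0138, 0], [0, -0.0118, -0.013, 0], [0, -0.0127, -0.0121, 0], [0, -0.0136, -0.0112, 0], [0, -0.0143, -0.0102, 0]]]'

```text
time: 9.42
tool_pos: [0.5115, 0.1763, 0.2545]
tool_rot: [3.134, -0.002, 0.249]
contact_force: [1.4, -10.1, 5.7]
opening: 0.0132
```

Request:
step_arm --moves '[[[0, -0.015, -0.0091, 0], [0, -0.0156, -0.008, 0], [0, -0.0162, -0.0069, 0], [0, -0.0166, -0.0057, 0], [0, -0.017, -0.0045, 0], [0, -0.0172, -0.0033, 0]]]'

```text
time: 9.92
tool_pos: [0.4872, 0.2725, 0.2925]
tool_rot: [3.137, -0.004, 0.249]
contact_force: [2.1, -4.2, 4.6]
opening: 0.0131
```

Request:
step_arm --moves '[[[0, -0.0174, -0.002, 0], [0, -0.0175, -0.0008, 0], [0, -0.0175, 0.0005, 0], [0, -0.0175, 0.0018, 0], [0, -0.0173, 0.003, 0], [0, -0.0173, 0.0042, 0], [0, 0, 0, 0]]]'

```text
time: 10.5
tool_pos: [0.4605, 0.3774, 0.2834]
tool_rot: [-3.141, -0.003, 0.252]
contact_force: [2.4, 5.1, 1.4]
opening: 0.0134
```

```bash
python3 -c "
from h import *
plan(.5375,.0745,.08,.249)
c=cam('scene','s4');c=cam('top','t4')"
```

```text
shift(tool) -0.0010 0.3125 0.2034 min rows 9.3 then roll 0.0031
t 10.50 cur [0.4605 0.3774 0.2834] [-3.1411 -0.0032  0.2521] F [2.4 5.1 1.4] open 0.0134 q [ 0.56  0.44  1.22 -0.    1.48  1.88]
```

View pics/s4.png

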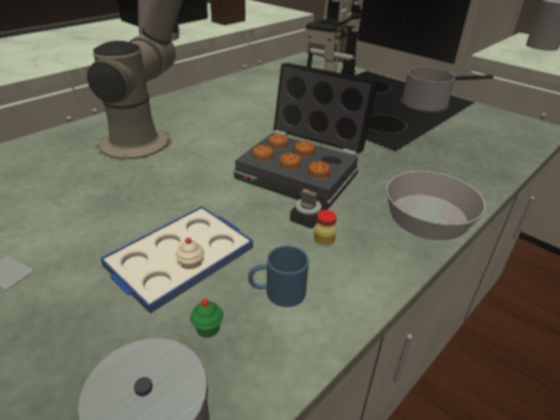

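View pics/t4.png

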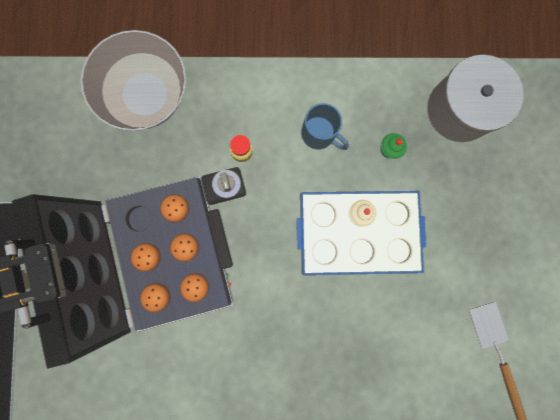

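Lid is at about 1.76 rad. Five muffins are in, the empty mould is back +x at (138,218), and the tray has five empty wells. Releasing.

Request:
step_arm --moves '[[[0, 0, 0, 0], [0, 0, 0, 0], [0, 0, 0, 0], [0, 0, 0, 0], [0, 0, -0.02, 0], [0, 0, -0.03, 0], [0, 0, -0.03, 0], [0, 0, 0, 0]]]' --hand 0.5

```text
time: 11.27
tool_pos: [0.4611, 0.3758, 0.3701]
tool_rot: [-3.139, -0.01, 0.25]
contact_force: [-0.0, 0.5, 1.2]
opening: 0.0456
```

```bash
cat >> h.py <<'E'
def mk(x,y):  # maker frame -> world xy
    c,s=np.cos(.247),np.sin(.247); return np.array([.5035+c*x-s*y,.211+s*x+c*y])
def blobs(c,lo,hi,amin,amax):
    h=cv2.cvtColor(c['frame'],cv2.COLOR_RGB2HSV); m=cv2.inRange(h,lo,hi)
    m=cv2.morphologyEx(m,cv2.MORPH_CLOSE,np.ones((7,7),np.uint8))
    cs,_=cv2.findContours(m,cv2.RETR_EXTERNAL,cv2.CHAIN_APPROX_NONE)
    o=[]
    for k in cs:
        a=cv2.contourArea(k)
        if amin<a<amax:
            hull=cv2.convexHull(k); M=cv2.moments(hull); o.append((M['m10']/M['m00'],M['m01']/M['m00'],a,cv2.minAreaRect(k)))
    return o
E
python3 - <<'E'
from h import *
T=cam('top');S=cam('scene')
b=blobs(T,(3,110,80),(18,255,255),250,1500)
bs=blobs(S,(3,110,80),(18,255,255),100,1500)
print([(round(x[0]),round(x[1]),x[2]) for x in bs])
for x in b:
    w=ray(T,x[0],x[1],.082); d=w[:2]-[.5035,.211]; c,s=np.cos(.247),np.sin(.247)
    q=proj(S,[*w[:2],.082])
    print(np.round(x[:3],1),'eq diam px',2*np.sqrt(x[2]/np.pi),w.round(4),'maker',(c*d[0]+s*d[1]).round(4),(-s*d[0]+c*d[1]).round(4),'scene pred',q.round())
# tray white
h=cv2.cvtColor(T['frame'],cv2.COLOR_RGB2HSV)
print(h[262,310],h[230,380],T['frame'][262,310])
E
```

```text
[(326, 217, 256.5), (292, 155, 1298.5)]
[512.7 392.4 402.5] eq diam px 22.637997189590404 [ 0.2104 -0.4939  0.082 ] maker -0.4566 -0.6118 scene pred [-25. 214.]
[154.4 297.1 617.5] eq diam px 28.039711462031185 [0.4126 0.2302 0.082 ] maker -0.0835 0.0409 scene pred [278. 139.]
[193.9 287.2 592. ] eq diam px 27.45465007031079 [0.4312 0.1512 0.082 ] maker -0.0848 -0.0403 scene pred [263. 150.]
[144.9 256.7 606.5] eq diam px 27.788842794939775 [0.4938 0.2508 0.082 ] maker 0.0003 0.041 scene pred [305. 146.]
[183.7 247.2 579.5] eq diam px 27.163253048448134 [0.5121 0.1725 0.082 ] maker -0.0011 -0.0394 scene pred [290. 158.]
[174. 208. 568.] eq diam px 26.89237924411993 [0.5931 0.1932 0.082 ] maker 0.0825 -0.0392 scene pred [319. 167.]
[ 55   6 239] [ 42  11 240] [234 239 233]
```

```bash
cat >> h.py <<'E'
def tray(T,dbg=None):
    h=cv2.cvtColor(T['frame'],cv2.COLOR_RGB2HSV)
    m=cv2.inRange(h,(100,140,60),(125,255,255)); m[:160]=0
    w=cv2.inRange(h,(0,0,170),(180,40,255)); 
    M=cv2.bitwise_or(m,w); M[:, :250]=0; M=cv2.morphologyEx(M,cv2.MORPH_CLOSE,np.ones((5,5),np.uint8))
    M=cv2.morphologyEx(M,cv2.MORPH_OPEN,np.ones((21,21),np.uint8))
    k=max(cv2.findContours(M,cv2.RETR_EXTERNAL,cv2.CHAIN_APPROX_NONE)[0],key=cv2.contourArea)
    P=np.array([ray(T,u,v,.022)[:2] for u,v in k[:,0]],np.float32)
    r=cv2.minAreaRect(P); 
    B=cv2.boxPoints(r); e=[B[1]-B[0],B[2]-B[1]]; L=max(e,key=np.linalg.norm); a=np.arctan2(L[1],L[0])-np.pi/2
    a=(a+np.pi/2)%np.pi-np.pi/2
    return np.array(r[0]),a,r[1]
def wells(c,a):
    R=np.array([[np.cos(a),-np.sin(a)],[np.sin(a),np.cos(a)]])
    return {(i,j):c+R@np.array([(i-.5)*.084,(j-1)*.084]) for i in(0,1) for j in(0,1,2)}
E
python3 - <<'E'
from h import *
T=cam('top'); c,a,sz=tray(T);print(c,a,sz)
im=T['frame'][:,:,::-1].copy(); im=cv2.resize(im,None,fx=4,fy=4,interpolation=cv2.INTER_CUBIC)
for k,w in wells(c,a).items():
    print(k,w.round(4))
    pts=np.array([(proj(T,[w[0]+.0265*np.cos(t),w[1]+.0265*np.sin(t),.02])+.5)*4 for t in np.linspace(0,6.28,40)],int)
    cv2.polylines(im,[pts],True,(0,0,255),1)
    cv2.putText(im,'%d%d'%k,tuple(pts[20]),0,.6,(0,0,0),1)
for x in blobs(T,(3,110,80),(18,255,255),250,1500): pass
cv2.imwrite('pics/tr.png',im[720:1140,1140:1740])
E
```

```text
[ 0.54403269 -0.20143095] -0.014457941 (0.29773038625717163, 0.17761851847171783)
(0, 0) [ 0.5008 -0.2848]
(0, 1) [ 0.502  -0.2008]
(0, 2) [ 0.5033 -0.1168]
(1, 0) [ 0.5848 -0.286 ]
(1, 1) [ 0.586 -0.202]
(1, 2) [ 0.5872 -0.118 ]
```

View pics/tr.png

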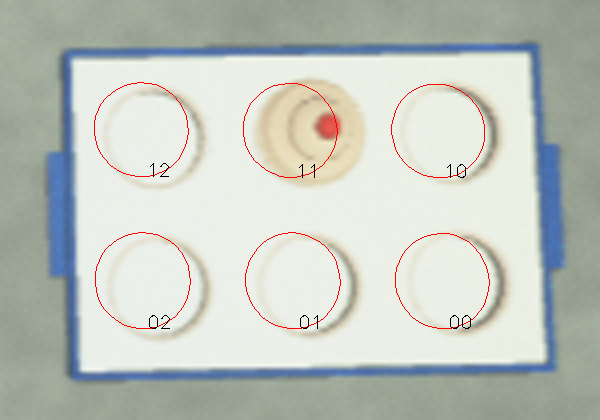

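```bash
cat >> h.py <<'E'
def tray(T,dbg=None):
    h=cv2.cvtColor(T['frame'],cv2.COLOR_RGB2HSV)
    M=cv2.inRange(h,(0,0,170),(180,40,255)); M[:, :250]=0; M=cv2.morphologyEx(M,cv2.MORPH_OPEN,np.ones((3,3),np.uint8))
    M=cv2.morphologyEx(M,cv2.MORPH_CLOSE,np.ones((5,5),np.uint8))
    k=max(cv2.findContours(M,cv2.RETR_EXTERNAL,cv2.CHAIN_APPROX_NONE)[0],key=cv2.contourArea)
    k=cv2.convexHull(k)
    P=np.array([ray(T,u,v,.020)[:2] for u,v in k[:,0]],np.float32)
    r=cv2.minAreaRect(P); 
    B=cv2.boxPoints(r); e=[B[1]-B[0],B[2]-B[1]]; L=max(e,key=np.linalg.norm); a=np.arctan2(L[1],L[0])-np.pi/2
    a=(a+np.pi/2)%np.pi-np.pi/2
    return np.array(r[0]),a,r[1]
def drawtray(T,c,a,name):
    im=cv2.resize(T['frame'][:,:,::-1].copy(),None,fx=4,fy=4,interpolation=cv2.INTER_CUBIC)
    for k,w in wells(c,a).items():
        print(k,w.round(4))
        pts=np.array([(proj(T,[w[0]+.0265*np.cos(t),w[1]+.0265*np.sin(t),.02])+.5)*4 for t in np.linspace(0,6.28,40)],int)
        cv2.polylines(im,[pts],True,(0,0,255),1)
        cv2.putText(im,'%d%d'%k,tuple(pts[20]),0,.6,(0,0,0),1)
    o=(proj(T,[*c,.02])*4).astype(int)
    cv2.imwrite('pics/%s.png'%name,im[o[1]-250:o[1]+250,o[0]-320:o[0]+320])
E
python3 - <<'E'
from h import *
T=cam('top'); c,a,sz=tray(T);print(c,a,sz)
drawtray(T,c,a,'tr2')
E
```

```text
[ 0.60897577 -0.17865704] 0.0047335625 (0.31038379669189453, 0.32452207803726196)
(0, 0) [ 0.5674 -0.2629]
(0, 1) [ 0.567  -0.1789]
(0, 2) [ 0.5666 -0.0949]
(1, 0) [ 0.6514 -0.2625]
(1, 1) [ 0.651  -0.1785]
(1, 2) [ 0.6506 -0.0945]
```

View pics/tr2.png

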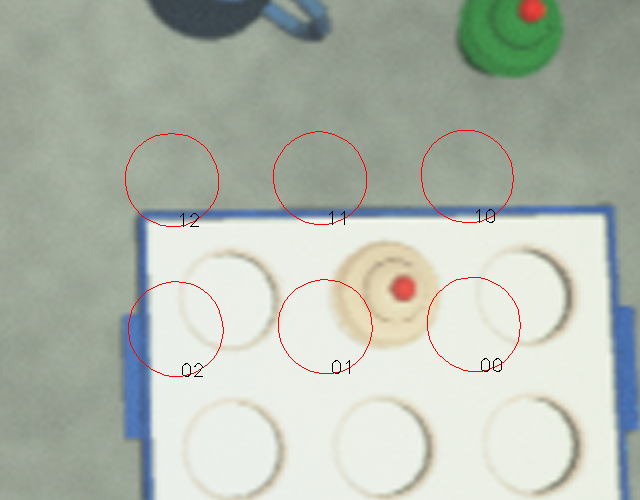

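```bash
sed -i 's/(0,0,170),(180,40,255)); M\[:, :250\]=0; M=cv2.morph/(0,0,205),(180,40,255)); M[:, :250]=0; M[:160]=0; M=cv2.morph/' h.py
python3 - <<'E'
from h import *
T=cam('top'); c,a,sz=tray(T);print(c,a,sz)
drawtray(T,c,a,'tr3')
E
```

```text
[ 0.54135144 -0.21023692] 0.0044014454 (0.17294542491436005, 0.2590618431568146)
(0, 0) [ 0.4997 -0.2944]
(0, 1) [ 0.4994 -0.2104]
(0, 2) [ 0.499  -0.1264]
(1, 0) [ 0.5837 -0.2941]
(1, 1) [ 0.5834 -0.2101]
(1, 2) [ 0.583  -0.1261]
```

View pics/tr3.png

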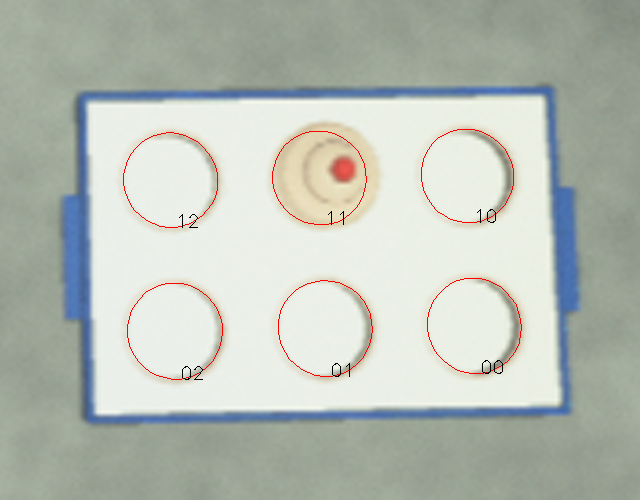

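The overlay circles match the wells within about 1 mm. Now to the front +x muffin.

```bash
python3 -c "
from h import *
plan(.5931,.1932,.2,1.03)"
```

```text
shift(tool) 0.0843 0.2092 0.1622 min rows 6.9 then roll -0.7794
t 11.52 cur [0.4595 0.375  0.3622] [3.1406e+00 2.5000e-03 2.5060e-01] F [ 0.1  0.2 -0.3] open 0.0459 q [ 0.56  0.42  1.04 -0.    1.68  1.88]
```

Request:
step_arm --moves '[[[0.011, 0.026, 0, 0], [0.011, 0.026, 0, 0], [0.011, 0.026, 0, 0], [0.011, 0.026, 0, 0], [0.01, 0.0262, 0.02, 0], [0.01, 0.026, 0.025, 0], [0.01, 0.026, 0.025, 0], [0.0103, 0.027, 0.02, 0]]]' --hand 0.78

```text
time: 12.18
tool_pos: [0.5929, 0.1923, 0.2704]
tool_rot: [-3.141, 0.004, 0.251]
contact_force: [0.4, -0.5, -1.0]
opening: 0.0714
```

Request:
step_arm --moves '[[[0, 0, 0, -0.11], [0, 0, 0, -0.11], [0, 0, 0, -0.11], [0, 0, 0, -0.11], [0, 0, 0, -0.11], [0, 0, 0, -0.11], [0, 0, 0, -0.12], [0, 0, 0, 0]]]'

```text
time: 12.85
tool_pos: [0.5928, 0.1935, 0.2723]
tool_rot: [-3.14, 0.002, 1.035]
contact_force: [0.4, 0.3, 0.7]
opening: 0.0717
```

```bash
python3 -c "
from h import *
plan(.5931,.1932,.0685,1.03)
c=cam('wrist','w5')"
```

```text
shift(tool) -0.0001 0.0004 0.2038 min rows 5.1 then roll 0.0051
t 12.85 cur [0.5928 0.1935 0.2723] [-3.1397e+00  1.9000e-03  1.0351e+00] F [0.4 0.3 0.7] open 0.0717 q [ 0.19  0.5   1.14 -0.    1.5   0.73]
```

View pics/w5.png

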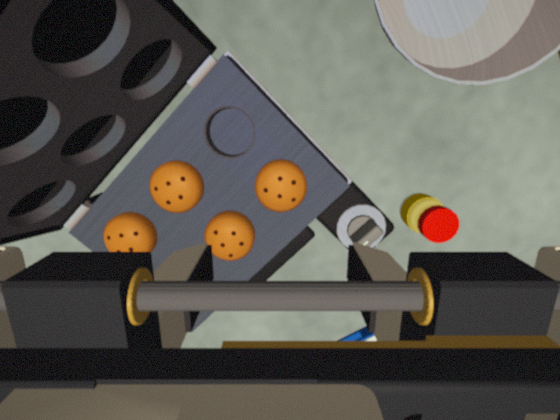

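Request:
step_arm --moves '[[[0, 0, 0.03, 0], [0, 0, 0.035, 0], [0, 0, 0.035, 0], [0, 0, 0.035, 0], [0, 0, 0.025, 0], [0, 0, 0.018, 0], [0, 0, 0.012, 0], [0, 0, 0.006, 0]]]'

```text
time: 13.57
tool_pos: [0.5919, 0.1933, 0.0748]
tool_rot: [-3.138, 0.003, 1.027]
contact_force: [-0.6, -1.6, 0.0]
opening: 0.072
```

Request:
step_arm --moves '[[[0, 0, 0.004, 0], [0, 0, 0.002, 0], [0, 0, 0, 0]]]'

```text
time: 13.82
tool_pos: [0.5936, 0.1937, 0.0719]
tool_rot: [3.141, -0.0, 1.03]
contact_force: [-0.7, 0.4, 0.7]
opening: 0.0718
```

Request:
step_arm --moves '[[[0, 0, 0.0025, 0], [0, 0, 0, 0], [0, 0, 0, 0]]]'

```text
time: 14.07
tool_pos: [0.5936, 0.1937, 0.0697]
tool_rot: [3.141, -0.0, 1.031]
contact_force: [0.5, -0.1, -0.3]
opening: 0.0714
```

Request:
step_arm --moves '[[[0, 0, 0, 0], [0, 0, 0, 0], [0, 0, 0, 0], [0, 0, 0, 0], [0, 0, 0, 0], [0, 0, 0, 0]]]' --hand 0.3 --force 25

```text
time: 14.57
tool_pos: [0.5935, 0.1937, 0.0694]
tool_rot: [3.141, -0.0, 1.031]
contact_force: [0.4, -0.3, 1.8]
opening: 0.0573
```

Request:
step_arm --moves '[[[0, 0, -0.006, 0], [0, 0, -0.012, 0], [0, 0, -0.02, 0], [0, 0, -0.025, 0], [0, 0, -0.025, 0], [0, 0, -0.012, 0], [0, 0, 0, 0]]]'

```text
time: 15.15
tool_pos: [0.5952, 0.1941, 0.1739]
tool_rot: [3.136, -0.005, 1.031]
contact_force: [0.8, -0.1, -0.7]
opening: 0.0571
```

```bash
python3 -c "
from h import *
T=cam('top'); c,a,sz=tray(T);print(c,a,sz)
w=wells(c,a)[(1,0)]
plan(*w,.16,1.03)
cam('scene','s6')"
```

```text
[ 0.54127896 -0.21044448] 0.005074501 (0.17343106865882874, 0.2593981921672821)
shift(tool) -0.4241 0.2419 0.0115 min rows 12.2 then roll 0.0008
t 15.20 cur [0.5942 0.1939 0.1715] [ 3.1386e+00 -2.7000e-03  1.0308e+00] F [-0.   0.4 -1.1] open 0.057 q [ 0.19  0.57  1.31 -0.    1.26  0.73]
```

View pics/s6.png

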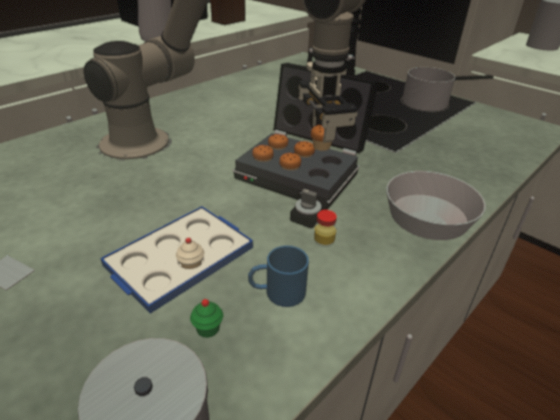

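Request:
step_arm --moves '[[[-0.0265, 0.0151, 0, 0], [-0.0265, 0.0151, 0, 0], [-0.0265, 0.0151, 0, 0], [-0.0265, 0.0151, 0, 0], [-0.0265, 0.0151, 0, 0], [-0.0265, 0.0151, 0, 0], [-0.0265, 0.0151, 0, 0], [-0.0265, 0.0151, 0, 0]]]'

```text
time: 15.92
tool_pos: [0.5869, -0.0515, 0.1676]
tool_rot: [-3.139, 0.001, 1.031]
contact_force: [0.9, 0.0, -1.1]
opening: 0.0575
```

Request:
step_arm --moves '[[[-0.0265, 0.0151, 0, 0], [-0.0265, 0.0151, 0, 0], [-0.0265, 0.0151, 0, 0], [-0.0265, 0.0151, 0, 0], [-0.0265, 0.0151, 0, 0], [-0.0265, 0.0151, 0, 0], [-0.0265, 0.0151, 0, 0], [-0.0265, 0.0151, 0, 0]]]'

```text
time: 16.58
tool_pos: [0.5816, -0.2953, 0.1674]
tool_rot: [-3.138, -0.0, 1.031]
contact_force: [0.6, -0.1, -0.6]
opening: 0.0575
```

```bash
python3 -c "
from h import *
T=cam('top','t7'); c,a,sz=tray(T);print(c,a,sz)
plan(.5837,-.2945,.032,1.03)
c=cam('scene','s7');cv2.imwrite('pics/s7z.png',cv2.resize(c['frame'][60:320,60:320,::-1],None,fx=2.3,fy=2.3,interpolation=cv2.INTER_CUBIC))"
```

```text
[ 0.54125166 -0.21043128] 0.0047729015 (0.1734350323677063, 0.2594585418701172)
shift(tool) 0.0074 -0.0012 0.1351 min rows 3.4 then roll -0.0031
t 16.63 cur [ 0.5809 -0.3014  0.1671] [-3.1407e+00  3.0000e-03  1.0269e+00] F [-3.1 -3.2 -1. ] open 0.0575 q [-0.59  0.63  1.22 -0.    1.3  -0.05]
```

View pics/s7z.png

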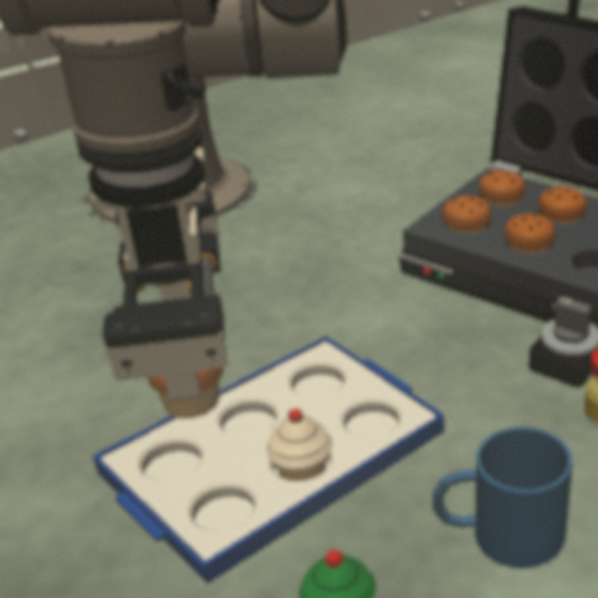

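Request:
step_arm --moves '[[[0, 0, 0.02, 0], [0, 0, 0.03, 0], [0, 0, 0.02, 0], [0, 0, 0.01, 0], [0, 0, 0, 0], [0, 0, 0, 0]]]'

```text
time: 17.18
tool_pos: [0.5826, -0.2938, 0.0889]
tool_rot: [-3.14, -0.0, 1.031]
contact_force: [-0.4, 0.3, -0.6]
opening: 0.0573
```

```bash
python3 -c "
from h import *
plan(.5837,-.2945,.032,1.03)"
```

```text
shift(tool) -0.0001 0.0013 0.0569 min rows 1.4 then roll 0.0012
t 17.18 cur [ 0.5826 -0.2938  0.0889] [-3.1405e+00 -1.0000e-04  1.0312e+00] F [-0.4  0.3 -0.6] open 0.0573 q [-0.58  0.7   1.31  0.    1.13 -0.04]
```

Request:
step_arm --moves '[[[0, 0.0013, 0.012, 0], [0, 0, 0.015, 0], [0, 0, 0.012, 0], [0, 0, 0.008, 0], [0, 0, 0.005, 0], [0, 0, 0, 0]]]'

```text
time: 17.68
tool_pos: [0.5833, -0.2946, 0.0361]
tool_rot: [-3.14, -0.0, 1.031]
contact_force: [-0.5, 0.3, -1.2]
opening: 0.0574
```

Request:
step_arm --moves '[[[0, 0, 0.003, 0], [0, 0, 0.002, 0], [0, 0, 0, 0], [0, 0, 0, 0]]]'

```text
time: 18.02
tool_pos: [0.5839, -0.295, 0.0325]
tool_rot: [3.141, 0.0, 1.031]
contact_force: [-0.4, 0.7, -0.7]
opening: 0.0575
```

Request:
step_arm --moves '[[[0, 0, 0, 0], [0, 0, 0, 0], [0, 0, 0, 0], [0, 0, 0, 0]]]' --hand 0.78

```text
time: 18.35
tool_pos: [0.5839, -0.295, 0.0325]
tool_rot: [3.141, 0.0, 1.031]
contact_force: [0.2, -0.7, 0.0]
opening: 0.0713
```

Request:
step_arm --moves '[[[0, 0, -0.01, 0], [0, 0, -0.02, 0], [0, 0, -0.03, 0], [0, 0, -0.03, 0], [0, 0, -0.025, 0], [0, 0, -0.01, 0], [0, 0, 0, 0]]]'

```text
time: 18.93
tool_pos: [0.5851, -0.2957, 0.1609]
tool_rot: [3.135, 0.0, 1.031]
contact_force: [-0.5, -0.6, 0.2]
opening: 0.0718
```

```bash
python3 -c "
from h import *
plan(.5121,.1727,.16,1.03)
c=cam('scene','s8');cv2.imwrite('pics/s8z.png',cv2.resize(c['frame'][60:320,60:320,::-1],None,fx=2.3,fy=2.3,interpolation=cv2.INTER_CUBIC))"
```

```text
shift(tool) 0.3643 -0.3034 0.0009 min rows 11.9 then roll 0.0009
t 18.93 cur [ 0.5851 -0.2957  0.1609] [3.1351e+00 3.0000e-04 1.0309e+00] F [-0.5 -0.6  0.2] open 0.0718 q [-0.58  0.63  1.23 -0.    1.28 -0.04]
```

View pics/s8z.png

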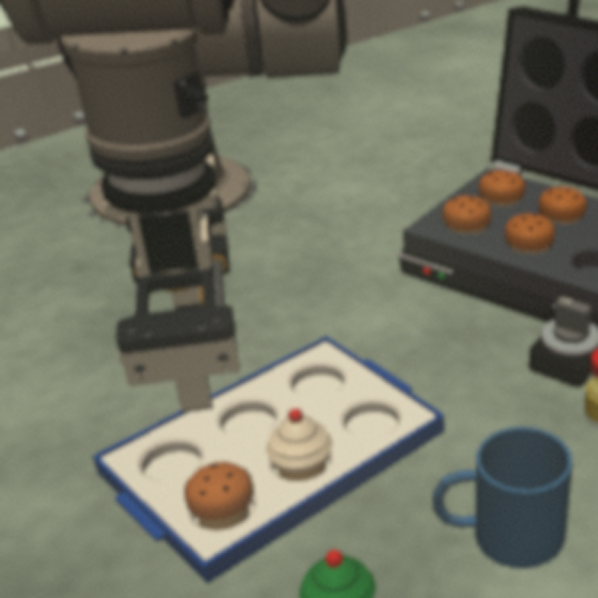

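First muffin is seated in well (1,0). Next, the front middle one.

Request:
step_arm --moves '[[[0.0228, -0.019, 0, 0], [0.0228, -0.019, 0, 0], [0.0228, -0.019, 0, 0], [0.0228, -0.019, 0, 0], [0.0228, -0.019, 0, 0], [0.0228, -0.019, 0, 0], [0.0228, -0.019, 0, 0], [0.0228, -0.019, 0, 0]]]'

```text
time: 19.65
tool_pos: [0.5454, -0.0587, 0.1549]
tool_rot: [-3.137, 0.001, 1.031]
contact_force: [0.5, -0.4, 0.5]
opening: 0.0715
```

Request:
step_arm --moves '[[[0.0228, -0.019, 0, 0], [0.0228, -0.019, 0, 0], [0.0228, -0.019, 0, 0], [0.0228, -0.019, 0, 0], [0.0228, -0.019, 0, 0], [0.0228, -0.019, 0, 0], [0.0228, -0.019, 0, 0], [0.0228, -0.019, 0, 0]]]'

```text
time: 20.32
tool_pos: [0.5088, 0.1754, 0.1549]
tool_rot: [-3.139, 0.003, 1.031]
contact_force: [-0.3, -0.3, -0.4]
opening: 0.0719
```

Request:
step_arm --moves '[[[0, 0, 0.01, 0], [0, 0, 0.01, 0], [0, 0, 0, 0]]]'

```text
time: 20.57
tool_pos: [0.5084, 0.1735, 0.1335]
tool_rot: [-3.137, 0.005, 1.031]
contact_force: [-0.0, -0.5, -0.4]
opening: 0.0715
```

```bash
python3 -c "
from h import *
plan(.5121,.1727,.0695,1.03)
cam('wrist','w9')
T=cam('top')
for x in blobs(T,(3,110,80),(18,255,255),250,1500):
    print(ray(T,x[0],x[1],.082 if x[0]<250 else .044).round(4))
c,a,_=tray(T);print(c,a,wells(c,a)[(1,0)])"
```

```text
shift(tool) 0.0012 0.0036 0.0640 min rows 1.6 then roll 0.0014
t 20.57 cur [0.5084 0.1735 0.1335] [-3.1368  0.005   1.0314] F [-0.  -0.5 -0.4] open 0.0715 q [ 0.19  0.46  1.62 -0.    1.07  0.73]
[ 0.1971 -0.5163  0.044 ]
[0.4312 0.1512 0.082 ]
[ 0.5835 -0.2942  0.044 ]
[ 0.54127979 -0.2102453 ] 0.00460124 [ 0.58366585 -0.29405115]
```

View pics/w9.png

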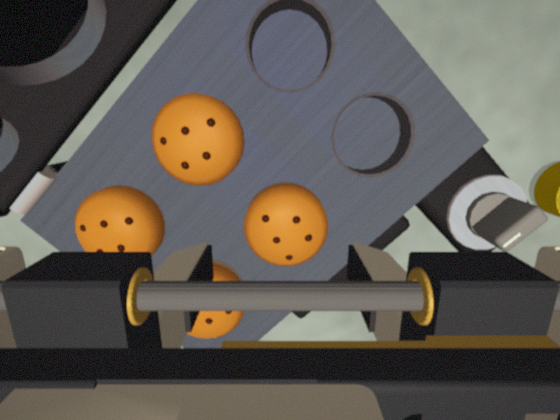

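Request:
step_arm --moves '[[[0.0012, 0.0025, 0.01, 0], [0, 0, 0.015, 0], [0, 0, 0.015, 0], [0, 0, 0.012, 0], [0, 0, 0.008, 0], [0, 0, 0, 0], [0, 0, 0, 0]]]'

```text
time: 21.25
tool_pos: [0.5135, 0.1735, 0.077]
tool_rot: [-3.141, 0.0, 1.03]
contact_force: [0.6, -1.5, 0.8]
opening: 0.0717
```

```bash
python3 -c "
from h import *
plan(.5121,.1727,.0695,1.03)"
```

```text
shift(tool) -0.0014 -0.0008 0.0075 min rows 0.2 then roll -0.0000
t 21.25 cur [0.5135 0.1735 0.077 ] [-3.1413e+00  4.0000e-04  1.0300e+00] F [ 0.6 -1.5  0.8] open 0.0717 q [ 0.18  0.54  1.67 -0.    0.94  0.73]
```

Request:
step_arm --moves '[[[-0.001, -0.0008, 0.004, 0], [0, 0, 0.003, 0], [0, 0, 0, 0], [0, 0, 0, 0]]]'

```text
time: 21.58
tool_pos: [0.5122, 0.1736, 0.0704]
tool_rot: [3.141, -0.0, 1.031]
contact_force: [0.2, 0.6, -0.3]
opening: 0.0716
```

Request:
step_arm --moves '[[[0, 0, 0, 0], [0, 0, 0, 0], [0, 0, 0, 0], [0, 0, 0, 0], [0, 0, 0, 0], [0, 0, 0, 0]]]' --hand 0.3 --force 25

```text
time: 22.08
tool_pos: [0.5123, 0.1736, 0.0704]
tool_rot: [3.141, -0.0, 1.031]
contact_force: [-0.6, 0.2, 2.3]
opening: 0.0573
```

Request:
step_arm --moves '[[[0, 0, -0.006, 0], [0, 0, -0.012, 0], [0, 0, -0.02, 0], [0, 0, -0.025, 0], [0, 0, -0.02, 0], [0, 0, -0.012, 0], [0, 0, 0, 0], [0, 0, 0, 0]]]'

```text
time: 22.75
tool_pos: [0.5122, 0.1736, 0.1655]
tool_rot: [3.141, -0.001, 1.031]
contact_force: [-0.4, -0.3, -1.2]
opening: 0.0574
```

```bash
python3 -c "
from h import *
T=cam('top'); c,a,_=tray(T);print(c,a)
plan(*wells(c,a)[(1,2)],.16,1.03)"
```

```text
[ 0.5413267  -0.21032578] 0.003700018
shift(tool) -0.2203 0.2153 0.0046 min rows 7.7 then roll 0.0008
t 22.80 cur [0.5116 0.1735 0.1646] [-3.1410e+00  7.0000e-04  1.0308e+00] F [-0.4  0.2 -0.6] open 0.0571 q [ 0.19  0.43  1.57 -0.    1.14  0.73]
```

Request:
step_arm --moves '[[[-0.0276, 0.027, 0, 0], [-0.0276, 0.027, 0, 0], [-0.0276, 0.027, 0, 0], [-0.0276, 0.027, 0, 0], [-0.0276, 0.027, 0, 0], [-0.0276, 0.027, 0, 0], [-0.0276, 0.027, 0, 0], [-0.0276, 0.026, 0, 0]]]'

```text
time: 23.47
tool_pos: [0.5824, -0.1281, 0.1635]
tool_rot: [-3.139, 0.001, 1.031]
contact_force: [0.6, -0.2, -0.6]
opening: 0.0572
```

Request:
step_arm --moves '[[[0, 0, 0.015, 0], [0, 0, 0.025, 0], [0, 0, 0.025, 0], [0, 0, 0.01, 0], [0, 0, 0, 0], [0, 0, 0, 0]]]'

```text
time: 23.97
tool_pos: [0.5827, -0.1261, 0.0897]
tool_rot: [-3.14, 0.0, 1.031]
contact_force: [-0.4, 0.1, 0.2]
opening: 0.0574
```

```bash
python3 -c "
from h import *
plan(.583,-.1261,.0335,1.03)
c=cam('scene','s10');cv2.imwrite('pics/s10z.png',cv2.resize(c['frame'][60:320,60:320,::-1],None,fx=2.3,fy=2.3,interpolation=cv2.INTER_CUBIC))"
```

```text
shift(tool) 0.0001 0.0002 0.0562 min rows 1.4 then roll 0.0011
t 23.97 cur [ 0.5827 -0.1261  0.0897] [-3.1399e+00  4.0000e-04  1.0311e+00] F [-0.4  0.1  0.2] open 0.0574 q [-0.34  0.6   1.5  -0.    1.04  0.2 ]
```

View pics/s10z.png

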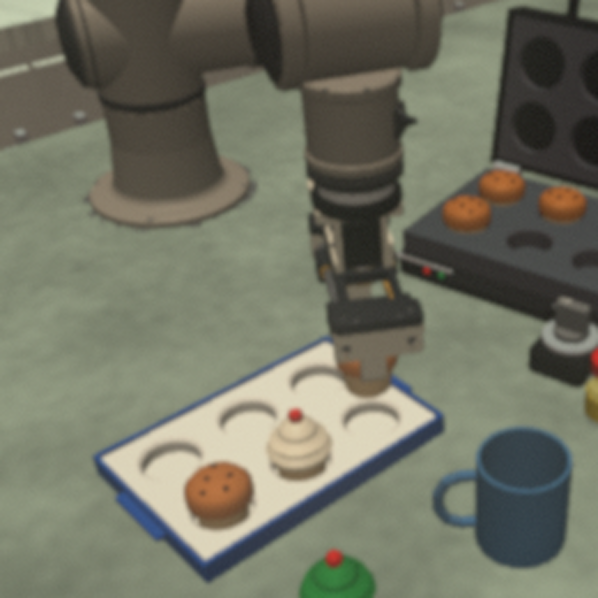

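Request:
step_arm --moves '[[[0, 0, 0.012, 0], [0, 0, 0.015, 0], [0, 0, 0.012, 0], [0, 0, 0.008, 0], [0, 0, 0.005, 0], [0, 0, 0.003, 0], [0, 0, 0, 0], [0, 0, 0, 0]]]'

```text
time: 24.68
tool_pos: [0.5835, -0.1265, 0.0359]
tool_rot: [3.14, -0.0, 1.031]
contact_force: [0.4, 0.5, -0.7]
opening: 0.0573
```

Request:
step_arm --moves '[[[0, 0, 0, 0], [0, 0, 0, 0], [0, 0, 0, 0], [0, 0, 0, 0]]]' --hand 0.78

```text
time: 25.02
tool_pos: [0.5832, -0.1264, 0.0356]
tool_rot: [3.141, -0.0, 1.031]
contact_force: [-0.3, 0.6, -0.3]
opening: 0.0712
```

Request:
step_arm --moves '[[[0, 0, -0.01, 0], [0, 0, -0.02, 0], [0, 0, -0.03, 0], [0, 0, -0.03, 0], [0, 0, -0.025, 0], [0, 0, -0.01, 0], [0, 0, 0, 0], [0, 0, 0, 0]]]'

```text
time: 25.68
tool_pos: [0.5828, -0.1263, 0.1601]
tool_rot: [3.141, 0.0, 1.031]
contact_force: [-0.3, -0.5, -0.8]
opening: 0.0716
```

```bash
python3 -c "
from h import *
plan(.4312,.1512,.16,1.03)"
```

```text
shift(tool) 0.1601 -0.2726 0.0001 min rows 7.9 then roll 0.0009
t 25.68 cur [ 0.5828 -0.1263  0.1601] [3.1414 0.     1.0309] F [-0.3 -0.5 -0.8] open 0.0716 q [-0.34  0.53  1.42 -0.    1.2   0.2 ]
```

Request:
step_arm --moves '[[[0.016, -0.0273, 0, 0], [0.016, -0.0273, 0, 0], [0.016, -0.0273, 0, 0], [0.016, -0.0273, 0, 0], [0.016, -0.0273, 0, 0]]]'

```text
time: 26.1
tool_pos: [0.5049, 0.0137, 0.158]
tool_rot: [-3.138, 0.002, 1.03]
contact_force: [0.5, 0.6, -0.2]
opening: 0.0716
```

Request:
step_arm --moves '[[[0.016, -0.0273, 0, 0], [0.016, -0.0273, 0, 0], [0.016, -0.0273, 0, 0], [0.016, -0.0273, 0, 0], [0.016, -0.0273, 0, 0], [0, 0, 0.01, 0], [0, 0, 0.01, 0], [0, 0, 0, 0]]]'

```text
time: 26.77
tool_pos: [0.4285, 0.1514, 0.1371]
tool_rot: [-3.137, 0.004, 1.032]
contact_force: [-0.3, 0.1, -0.1]
opening: 0.0713
```

```bash
python3 -c "
from h import *
plan(.4312,.1512,.0695,1.03)
cam('wrist','w11')
T=cam('top')
for x in blobs(T,(3,110,80),(18,255,255),250,1500):
    print(ray(T,x[0],x[1],.082 if x[0]<250 else .044).round(4))
c,a,_=tray(T);print(c,a,wells(c,a)[(1,2)])"
```

```text
shift(tool) 0.0012 0.0024 0.0676 min rows 1.7 then roll 0.0022
t 26.77 cur [0.4285 0.1514 0.1371] [-3.1366  0.0045  1.0322] F [-0.3  0.1 -0.1] open 0.0713 q [ 0.17  0.32  1.84 -0.    0.99  0.71]
[ 0.1971 -0.5163  0.044 ]
[0.4938 0.2508 0.082 ]
[ 0.583  -0.1264  0.044 ]
[ 0.5835 -0.2941  0.044 ]
[ 0.54126996 -0.21024427] 0.0047626495 [ 0.58286942 -0.12604519]
```

View pics/w11.png

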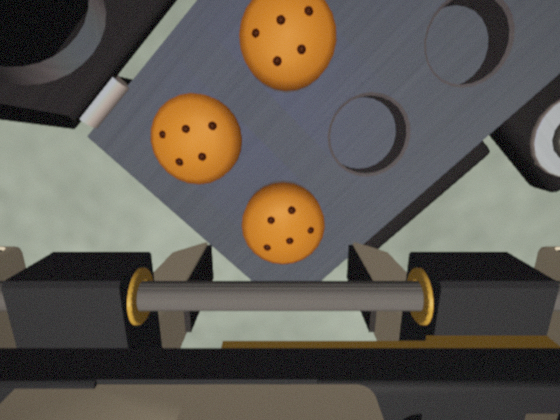

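Second muffin is within 1 mm of its well centre. The target muffin at (284,223) is centred between the jaws, so I'm descending.

Request:
step_arm --moves '[[[0.0005, 0.001, 0.012, 0], [0, 0, 0.015, 0], [0, 0, 0.015, 0], [0, 0, 0.012, 0], [0, 0, 0.006, 0], [0, 0, 0, 0], [0, 0, 0, 0]]]'

```text
time: 27.45
tool_pos: [0.4324, 0.151, 0.0803]
tool_rot: [-3.141, 0.0, 1.03]
contact_force: [0.6, -0.4, 0.4]
opening: 0.0717
```

```bash
python3 -c "
from h import *
plan(.4312,.1514,.0695,1.03)"
```

```text
shift(tool) -0.0002 -0.0013 0.0108 min rows 0.3 then roll 0.0002
t 27.45 cur [0.4324 0.151  0.0803] [-3.1414e+00  3.0000e-04  1.0302e+00] F [ 0.6 -0.4  0.4] open 0.0717 q [ 0.17  0.41  1.9  -0.    0.84  0.71]
```

Request:
step_arm --moves '[[[0, -0.001, 0.005, 0], [0, 0, 0.0035, 0], [0, 0, 0.0015, 0], [0, 0, 0, 0], [0, 0, 0, 0]]]'

```text
time: 27.87
tool_pos: [0.4314, 0.1517, 0.0703]
tool_rot: [3.141, 0.0, 1.031]
contact_force: [-0.8, 0.4, 0.2]
opening: 0.0714
```

Request:
step_arm --moves '[[[0, 0, 0, 0], [0, 0, 0, 0], [0, 0, 0, 0], [0, 0, 0, 0], [0, 0, 0, 0], [0, 0, 0, 0]]]' --hand 0.3 --force 25

```text
time: 28.37
tool_pos: [0.4315, 0.1517, 0.0703]
tool_rot: [3.141, -0.0, 1.031]
contact_force: [-0.6, 0.3, 1.9]
opening: 0.0574
```

Request:
step_arm --moves '[[[0, 0, -0.006, 0], [0, 0, -0.012, 0], [0, 0, -0.02, 0], [0, 0, -0.025, 0], [0, 0, -0.02, 0], [0, 0, -0.012, 0], [0, 0, 0, 0], [0, 0, 0, 0]]]'

```text
time: 29.03
tool_pos: [0.4314, 0.1517, 0.1655]
tool_rot: [3.141, -0.001, 1.031]
contact_force: [-0.2, -0.6, -0.6]
opening: 0.0574
```

```bash
python3 -c "
from h import *
T=cam('top'); c,a,_=tray(T);print(c,a)
plan(*wells(c,a)[(0,0)],.16,1.03)"
```

```text
[ 0.5412218  -0.21041125] 0.0035758018
shift(tool) -0.3474 0.2882 0.0047 min rows 11.3 then roll 0.0008
t 29.08 cur [0.4309 0.1516 0.1647] [-3.1411e+00  6.0000e-04  1.0308e+00] F [-0.3  0.8 -0.2] open 0.057 q [ 0.17  0.28  1.8  -0.    1.06  0.71]
```

Request:
step_arm --moves '[[[-0.0248, 0.0206, 0, 0], [-0.0248, 0.0206, 0, 0], [-0.0248, 0.0206, 0, 0], [-0.0248, 0.0206, 0, 0], [-0.0248, 0.0206, 0, 0], [-0.0248, 0.0206, 0, 0], [-0.0248, 0.0206, 0, 0]]]'

```text
time: 29.67
tool_pos: [0.4649, -0.0727, 0.1638]
tool_rot: [-3.139, 0.001, 1.031]
contact_force: [0.6, 0.0, -1.1]
opening: 0.0573
```

Request:
step_arm --moves '[[[-0.0248, 0.0206, 0, 0], [-0.0248, 0.0206, 0, 0], [-0.0248, 0.0206, 0, 0], [-0.0248, 0.0206, 0, 0], [-0.0248, 0.0206, 0, 0], [-0.0248, 0.0206, 0, 0], [-0.0248, 0.0206, 0, 0]]]'

```text
time: 30.25
tool_pos: [0.4995, -0.2956, 0.1633]
tool_rot: [-3.138, -0.0, 1.031]
contact_force: [1.6, -0.5, -0.3]
opening: 0.0574
```

Request:
step_arm --moves '[[[0, 0, 0.015, 0], [0, 0, 0.025, 0], [0, 0, 0.025, 0], [0, 0, 0.01, 0], [0, 0, 0, 0], [0, 0, 0, 0]]]'

```text
time: 30.75
tool_pos: [0.5, -0.2941, 0.0897]
tool_rot: [-3.14, -0.0, 1.031]
contact_force: [0.6, 0.1, -0.3]
opening: 0.0573
```

```bash
python3 -c "
from h import *
plan(.4998,-.2945,.0335,1.03)
T=cam('top','t12'); c,a,_=tray(T);print(c,a)
c=cam('scene','s12');cv2.imwrite('pics/s12z.png',cv2.resize(c['frame'][60:320,60:320,::-1],None,fx=2.3,fy=2.3,interpolation=cv2.INTER_CUBIC))"
```

```text
shift(tool) -0.0004 0.0000 0.0562 min rows 1.4 then roll 0.0010
t 30.75 cur [ 0.5    -0.2941  0.0897] [-3.1399e+00 -1.0000e-04  1.0310e+00] F [ 0.6  0.1 -0.3] open 0.0573 q [-0.66  0.58  1.54 -0.    1.02 -0.12]
[ 0.54126525 -0.21022135] 0.0047740936
```

View pics/s12z.png

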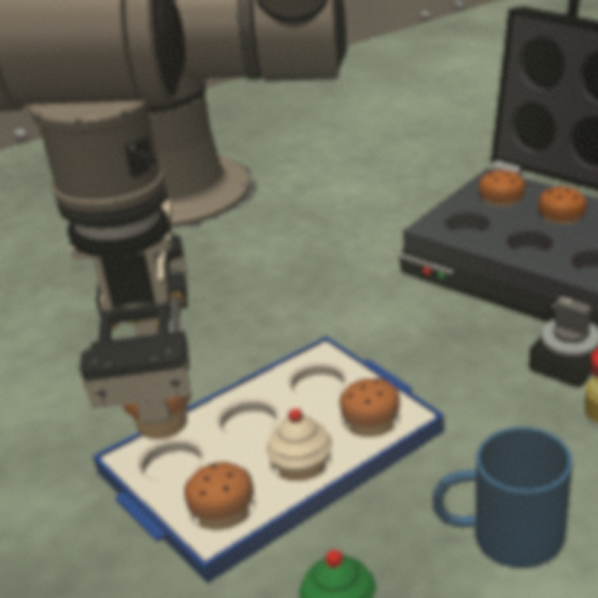

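Request:
step_arm --moves '[[[0, 0, 0.012, 0], [0, 0, 0.015, 0], [0, 0, 0.013, 0], [0, 0, 0.008, 0], [0, 0, 0.005, 0], [0, 0, 0.003, 0], [0, 0, 0, 0], [0, 0, 0, 0]]]'

```text
time: 31.52
tool_pos: [0.5006, -0.2947, 0.0349]
tool_rot: [3.14, 0.0, 1.031]
contact_force: [-0.2, -0.1, -0.5]
opening: 0.0572
```

Request:
step_arm --moves '[[[0, 0, 0, 0], [0, 0, 0, 0], [0, 0, 0, 0], [0, 0, 0, 0]]]' --hand 0.78

```text
time: 31.85
tool_pos: [0.5004, -0.2945, 0.0346]
tool_rot: [3.141, 0.0, 1.031]
contact_force: [-0.3, 0.3, 0.2]
opening: 0.071
```

Request:
step_arm --moves '[[[0, 0, -0.01, 0], [0, 0, -0.02, 0], [0, 0, -0.03, 0], [0, 0, -0.03, 0], [0, 0, -0.025, 0], [0, 0, -0.01, 0], [0, 0, 0, 0], [0, 0, 0, 0]]]'

```text
time: 32.52
tool_pos: [0.5, -0.2943, 0.1591]
tool_rot: [3.141, 0.0, 1.031]
contact_force: [0.4, 0.2, -0.2]
opening: 0.0714
```

```bash
python3 -c "
from h import *
plan(*(mk(.15,-.10)),.16,1.03)
plan(.4938,.2508,.16,1.817)
plan(.4126,.2302,.16,1.817)"
```

```text
shift(tool) 0.4708 -0.0801 -0.0009 min rows 11.9 then roll 0.0008
t 32.52 cur [ 0.5    -0.2943  0.1591] [3.1414e+00 1.0000e-04 1.0308e+00] F [ 0.4  0.2 -0.2] open 0.0714 q [-0.66  0.5   1.47 -0.    1.17 -0.12]
shift(tool) 0.4643 -0.2856 -0.0009 min rows 13.6 then roll -0.7862
t 32.52 cur [ 0.5    -0.2943  0.1591] [3.1414e+00 1.0000e-04 1.0308e+00] F [ 0.4  0.2 -0.2] open 0.0714 q [-0.66  0.5   1.47 -0.    1.17 -0.12]
shift(tool) 0.4049 -0.3446 -0.0009 min rows 13.3 then roll -0.7862
t 32.52 cur [ 0.5    -0.2943  0.1591] [3.1414e+00 1.0000e-04 1.0308e+00] F [ 0.4  0.2 -0.2] open 0.0714 q [-0.66  0.5   1.47 -0.    1.17 -0.12]
```

Three are placed. For the back row I'll turn the tool to ψ = −1.07 so the jaws lie nearly along maker x and the gripper body stays clear of the lid.

Request:
step_arm --moves '[[[0, 0, 0, 0.11], [0, 0, 0, 0.12], [0, 0, 0, 0.12], [0, 0, 0, 0.12], [0, 0, 0, 0.12], [0, 0, 0, 0.12], [0, 0, 0, 0.12], [0, 0, 0, 0.12]]]' --hand 0.73

```text
time: 33.18
tool_pos: [0.4992, -0.2937, 0.1567]
tool_rot: [-3.139, 0.003, 0.075]
contact_force: [0.3, 0.4, -0.5]
opening: 0.0671
```

Request:
step_arm --moves '[[[0, 0, 0, 0.12], [0, 0, 0, 0.12], [0, 0, 0, 0.12], [0, 0, 0, 0.12], [0, 0, 0, 0.12], [0, 0, 0, 0.12], [0, 0, 0, 0.12], [0, 0, 0, 0.12]]]'

```text
time: 33.85
tool_pos: [0.4992, -0.2937, 0.1567]
tool_rot: [3.141, 0.004, -0.885]
contact_force: [-0.8, 0.1, 0.9]
opening: 0.0672
```

Request:
step_arm --moves '[[[0, 0, 0, 0.12], [0, 0, 0, 0.07], [0, 0, 0, 0], [0, 0, 0, 0]]]'

```text
time: 34.18
tool_pos: [0.4995, -0.2939, 0.1574]
tool_rot: [3.14, 0.003, -1.067]
contact_force: [-0.0, -0.2, 0.4]
opening: 0.0667
```

```bash
python3 -c "
from h import *
plan(.4938,.2508,.16,-1.07)
T=cam('top')
for x in blobs(T,(3,110,80),(18,255,255),250,1500):
    print(ray(T,x[0],x[1],.082 if x[0]<250 else .044).round(4))
c,a,_=tray(T);print(c,a,wells(c,a)[(0,0)])"
```

```text
shift(tool) -0.4797 -0.2580 -0.0026 min rows 13.6 then roll 0.0032
t 34.18 cur [ 0.4995 -0.2939  0.1574] [ 3.1402e+00  3.0000e-03 -1.0668e+00] F [-0.  -0.2  0.4] open 0.0667 q [-0.66  0.5   1.47 -0.    1.17  1.97]
[0.4125 0.2302 0.082 ]
[0.4937 0.2508 0.082 ]
[ 0.5002 -0.2944  0.044 ]
[ 0.583  -0.1264  0.044 ]
[ 0.5852 -0.2899  0.044 ]
[ 0.54125154 -0.21041723] 0.0047729015 [ 0.49965294 -0.29461673]
```

Request:
step_arm --moves '[[[-0.03, -0.0161, 0, 0], [-0.03, -0.0161, 0, 0], [-0.03, -0.0161, 0, 0], [-0.03, -0.0161, 0, 0], [-0.03, -0.0161, 0, 0], [-0.03, -0.0161, 0, 0], [-0.03, -0.0161, 0, 0], [-0.03, -0.0161, 0, 0]]]'

```text
time: 34.9
tool_pos: [0.4972, -0.0204, 0.1588]
tool_rot: [3.141, 0.0, -1.067]
contact_force: [0.7, -0.7, -0.3]
opening: 0.0669
```

Request:
step_arm --moves '[[[-0.03, -0.0161, 0, 0], [-0.03, -0.0161, 0, 0], [-0.03, -0.0161, 0, 0], [-0.03, -0.0161, 0, 0], [-0.03, -0.0161, 0, 0], [-0.03, -0.0161, 0, 0], [-0.02, -0.0107, 0, 0], [-0.02, -0.0107, 0, 0]]]'

```text
time: 35.57
tool_pos: [0.4948, 0.2294, 0.1586]
tool_rot: [3.141, 0.0, -1.066]
contact_force: [1.3, 0.4, 0.0]
opening: 0.067
```

```bash
python3 -c "
from h import *
plan(.4943,.2509,.0695,-1.07)
T=cam('top','t13')
for x in blobs(T,(3,110,80),(18,255,255),250,1500):
    print(ray(T,x[0],x[1],.082 if x[0]<250 else .044).round(4))
cam('wrist','w13');cam('scene','s13')
plan(.4943,.2509,.0695,-1.07)"
```

```text
shift(tool) -0.0191 -0.0100 0.0891 min rows 2.3 then roll 0.0042
t 35.57 cur [0.4948 0.2294 0.1586] [ 3.1407e+00  2.0000e-04 -1.0658e+00] F [1.3 0.4 0. ] open 0.067 q [ 0.29  0.44  1.57 -0.    1.13  2.93]
[ 0.1971 -0.5163  0.044 ]
[0.4934 0.2447 0.082 ]
[ 0.5002 -0.2944  0.044 ]
[ 0.583  -0.1265  0.044 ]
[ 0.5835 -0.2941  0.044 ]
shift(tool) -0.0196 -0.0102 0.0890 min rows 2.3 then roll 0.0052
t 35.72 cur [0.4949 0.2288 0.1585] [ 3.1405  0.     -1.0648] F [0.9 0.5 0. ] open 0.0669 q [ 0.29  0.44  1.57 -0.    1.13  2.93]
```

View pics/w13.png

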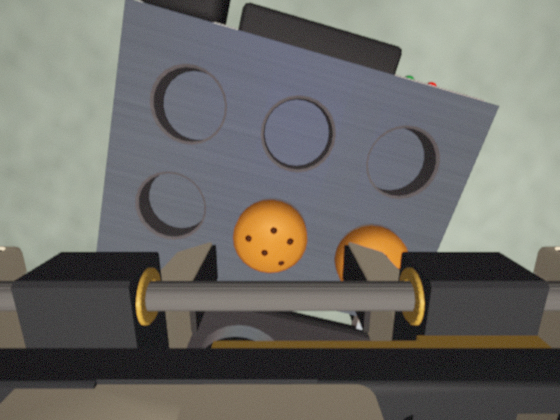

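View pics/s13.png

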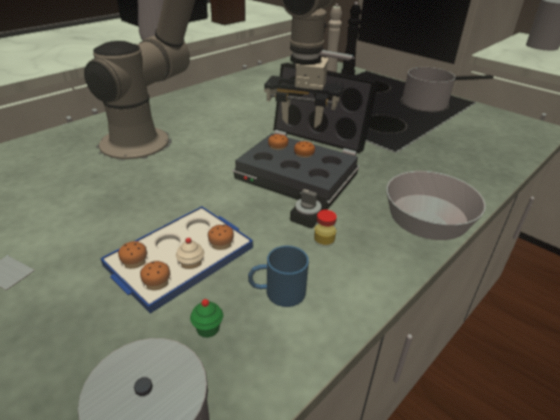

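Request:
step_arm --moves '[[[-0.01, -0.0052, 0, 0], [-0.0096, -0.005, 0, 0], [0, 0, 0.02, 0], [0, 0, 0.025, 0], [0, 0, 0.012, 0], [0, 0, 0, 0], [0, 0, 0, 0]]]'

```text
time: 36.3
tool_pos: [0.4949, 0.2495, 0.1019]
tool_rot: [3.14, 0.0, -1.07]
contact_force: [0.5, 0.5, 0.6]
opening: 0.0672
```

```bash
python3 -c "
from h import *
plan(.4943,.2509,.0695,-1.07)
cam('wrist','w14')
c=cam('scene','s14');cv2.imwrite('pics/s14z.png',cv2.resize(c['frame'][60:210,220:390,::-1],None,fx=3.5,fy=3.5,interpolation=cv2.INTER_CUBIC))"
```

```text
shift(tool) -0.0015 -0.0001 0.0324 min rows 0.8 then roll 0.0004
t 36.30 cur [0.4949 0.2495 0.1019] [ 3.1404e+00  2.0000e-04 -1.0696e+00] F [0.5 0.5 0.6] open 0.0672 q [ 0.33  0.52  1.61 -0.    1.01  2.97]
```

View pics/w14.png

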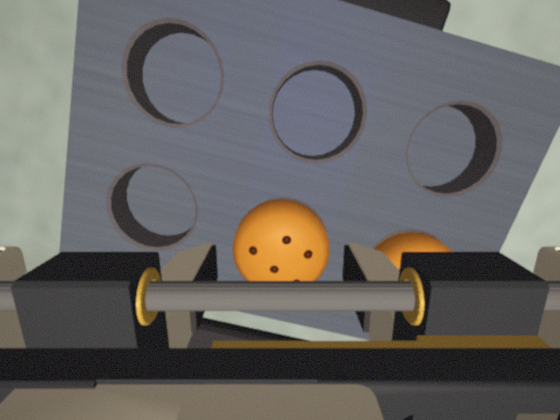

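View pics/s14z.png

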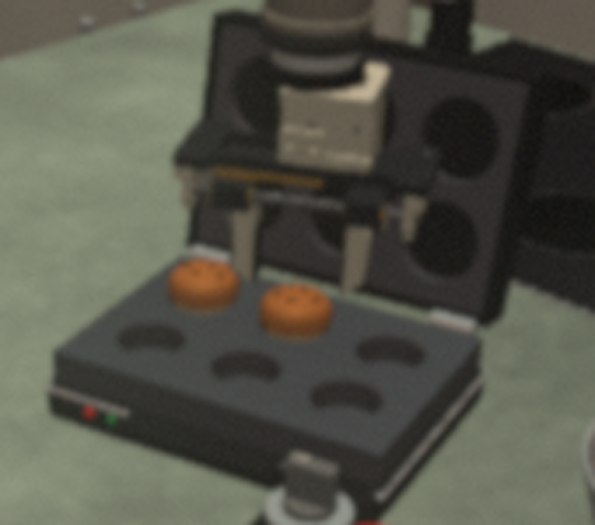

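Request:
step_arm --moves '[[[-0.001, 0, 0.01, 0], [0, 0, 0.01, 0], [0, 0, 0.006, 0], [0, 0, 0, 0], [0, 0, 0, 0]]]'

```text
time: 36.82
tool_pos: [0.4941, 0.2504, 0.0756]
tool_rot: [3.14, 0.0, -1.069]
contact_force: [0.7, -0.1, -0.0]
opening: 0.0675
```

```bash
python3 -c "
from h import *
plan(.4943,.2509,.0695,-1.07)"
```

```text
shift(tool) -0.0003 -0.0004 0.0061 min rows 0.2 then roll 0.0008
t 36.82 cur [0.4941 0.2504 0.0756] [ 3.1402e+00  1.0000e-04 -1.0692e+00] F [ 0.7 -0.1 -0. ] open 0.0675 q [ 0.33  0.56  1.64 -0.    0.95  2.97]
```

Request:
step_arm --moves '[[[0, 0, 0.0035, 0], [0, 0, 0.0025, 0], [0, 0, 0, 0], [0, 0, 0, 0]]]'

```text
time: 37.15
tool_pos: [0.4945, 0.2506, 0.0701]
tool_rot: [3.141, -0.0, -1.069]
contact_force: [0.4, -0.9, -0.7]
opening: 0.067
```

Request:
step_arm --moves '[[[0, 0, 0, 0], [0, 0, 0, 0], [0, 0, 0, 0], [0, 0, 0, 0], [0, 0, 0, 0], [0, 0, 0, 0]]]' --hand 0.3 --force 25

```text
time: 37.65
tool_pos: [0.4945, 0.2506, 0.0703]
tool_rot: [-3.141, -0.0, -1.069]
contact_force: [0.1, -0.1, 1.3]
opening: 0.0573
```

Request:
step_arm --moves '[[[0, 0, -0.006, 0], [0, 0, -0.012, 0], [0, 0, -0.02, 0], [0, 0, -0.025, 0], [0, 0, -0.02, 0], [0, 0, -0.012, 0], [0, 0, 0, 0], [0, 0, 0, 0]]]'

```text
time: 38.32
tool_pos: [0.4946, 0.2506, 0.1656]
tool_rot: [-3.14, -0.0, -1.069]
contact_force: [-0.4, 0.3, -1.7]
opening: 0.0575
```

```bash
python3 -c "
from h import *
T=cam('top'); c,a,_=tray(T);print(c,a,wells(c,a)[(0,2)])
plan(*wells(c,a)[(0,2)],.16,-1.07)"
```

```text
[ 0.54125172 -0.21044426] 0.0047729015 [ 0.49885127 -0.12664567]
shift(tool) 0.3329 0.1771 0.0047 min rows 9.4 then roll 0.0009
t 38.37 cur [0.494  0.2504 0.1647] [ 3.1407  0.     -1.0691] F [-0.   0.4 -0.6] open 0.0571 q [ 0.33  0.45  1.54 -0.    1.16  2.97]
```

Request:
step_arm --moves '[[[0.0278, 0.0148, 0, 0], [0.0278, 0.0148, 0, 0], [0.0278, 0.0148, 0, 0], [0.0277, 0.0148, 0, 0], [0.0277, 0.0147, 0, 0], [0.0277, 0.0147, 0, 0]]]'

```text
time: 38.87
tool_pos: [0.4958, 0.0606, 0.1638]
tool_rot: [3.139, 0.001, -1.069]
contact_force: [1.8, 0.2, -1.1]
opening: 0.0571
```

Request:
step_arm --moves '[[[0.0278, 0.0148, 0, 0], [0.0278, 0.0148, 0, 0], [0.0277, 0.0148, 0, 0], [0.0277, 0.0147, 0, 0], [0.0277, 0.0147, 0, 0], [0.0277, 0.0147, 0, 0], [0, 0, 0, 0], [0, 0, 0, 0]]]'

```text
time: 39.53
tool_pos: [0.4984, -0.1275, 0.1638]
tool_rot: [3.14, 0.002, -1.072]
contact_force: [-0.5, 0.1, -1.4]
opening: 0.0575
```

```bash
python3 -c "
from h import *
T=cam('top','t15'); c,a,_=tray(T);print(c,a,wells(c,a)[(0,2)])
plan(.4989,-.1265,.0335,-1.07)
c=cam('scene','s15');cv2.imwrite('pics/s15z.png',cv2.resize(c['frame'][60:320,60:320,::-1],None,fx=2.3,fy=2.3,interpolation=cv2.INTER_CUBIC))"
```

```text
[ 0.59250015 -0.25463581] -0.008001804 [ 0.55117364 -0.17030243]
shift(tool) 0.0003 -0.0003 0.1304 min rows 3.3 then roll -0.0008
t 39.58 cur [ 0.4985 -0.1263  0.1639] [ 3.1401e+00  2.4000e-03 -1.0708e+00] F [-0.1 -0.3 -0.9] open 0.0575 q [-0.4   0.38  1.65  0.    1.11  2.24]
```

View pics/s15z.png

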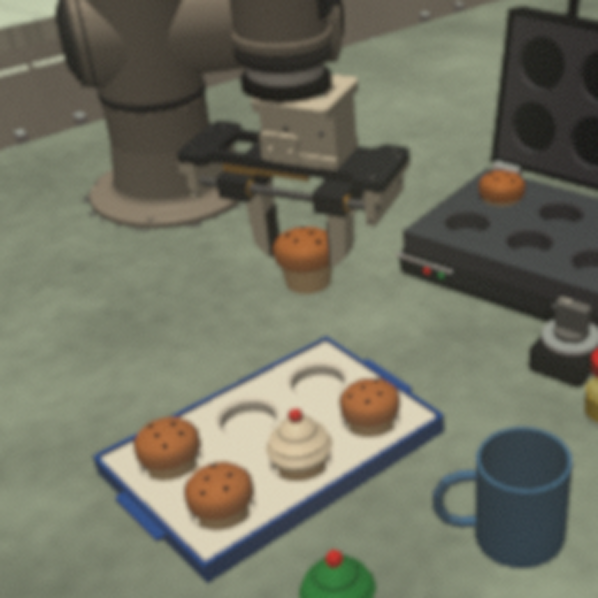

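The top view of the tray is hidden by the hand, but the scene view shows it has not moved. Descending.

Request:
step_arm --moves '[[[0, 0, 0.02, 0], [0, 0, 0.03, 0], [0, 0, 0.03, 0], [0, 0, 0.02, 0], [0, 0, 0.012, 0], [0, 0, 0.008, 0], [0, 0, 0.005, 0], [0, 0, 0, 0]]]'

```text
time: 40.3
tool_pos: [0.499, -0.1255, 0.0396]
tool_rot: [3.141, 0.001, -1.068]
contact_force: [0.1, 0.2, -0.4]
opening: 0.0574
```

```bash
python3 -c "
from h import *
plan(.4989,-.1265,.0335,-1.07)"
```

```text
shift(tool) 0.0008 0.0006 0.0061 min rows 0.2 then roll 0.0020
t 40.30 cur [ 0.499  -0.1255  0.0396] [ 3.1408e+00  1.0000e-03 -1.0680e+00] F [ 0.1  0.2 -0.4] open 0.0574 q [-0.4   0.55  1.78 -0.    0.81  2.24]
```

Request:
step_arm --moves '[[[0.0005, 0.0005, 0.003, 0], [0, 0, 0.0025, 0], [0, 0, 0, 0], [0, 0, 0, 0]]]'

```text
time: 40.63
tool_pos: [0.4993, -0.1273, 0.0351]
tool_rot: [-3.141, -0.001, -1.069]
contact_force: [-0.3, -0.0, -1.1]
opening: 0.0573
```

Request:
step_arm --moves '[[[0, 0, 0, 0], [0, 0, 0, 0], [0, 0, 0, 0], [0, 0, 0, 0]]]' --hand 0.76

```text
time: 40.97
tool_pos: [0.4992, -0.1273, 0.0349]
tool_rot: [-3.141, -0.0, -1.069]
contact_force: [-0.4, 1.4, -0.3]
opening: 0.0697
```

Request:
step_arm --moves '[[[0, 0, -0.01, 0], [0, 0, -0.02, 0], [0, 0, -0.03, 0], [0, 0, -0.03, 0], [0, 0, -0.025, 0], [0, 0, -0.01, 0], [0, 0, 0, 0], [0, 0, 0, 0]]]'

```text
time: 41.63
tool_pos: [0.4988, -0.1271, 0.1596]
tool_rot: [-3.141, -0.0, -1.069]
contact_force: [-0.5, -0.6, -1.1]
opening: 0.0697
```

```bash
python3 -c "
from h import *
plan(.413,.2303,.16,-1.07)"
```

```text
shift(tool) -0.3546 -0.0966 -0.0004 min rows 9.2 then roll 0.0008
t 41.63 cur [ 0.4988 -0.1271  0.1596] [-3.1415e+00 -3.0000e-04 -1.0692e+00] F [-0.5 -0.6 -1.1] open 0.0697 q [-0.4   0.39  1.65 -0.    1.1   2.24]
```

Request:
step_arm --moves '[[[-0.0273, -0.0074, 0, 0], [-0.0273, -0.0074, 0, 0], [-0.0273, -0.0074, 0, 0], [-0.0273, -0.0074, 0, 0], [-0.0273, -0.0074, 0, 0], [-0.0273, -0.0074, 0, 0], [-0.0273, -0.0075, 0, 0]]]'

```text
time: 42.22
tool_pos: [0.4509, 0.0666, 0.1577]
tool_rot: [3.138, 0.002, -1.07]
contact_force: [0.2, 0.2, 0.5]
opening: 0.0697
```

Request:
step_arm --moves '[[[-0.0273, -0.0075, 0, 0], [-0.0273, -0.0075, 0, 0], [-0.0273, -0.0075, 0, 0], [-0.0273, -0.0075, 0, 0], [-0.0272, -0.0074, 0, 0], [-0.0272, -0.0074, 0, 0], [0, 0, 0.02, 0], [0, 0, 0, 0]]]'

```text
time: 42.88
tool_pos: [0.4102, 0.2306, 0.1356]
tool_rot: [3.134, 0.001, -1.066]
contact_force: [-0.1, -1.1, -0.5]
opening: 0.0697
```

Request:
step_arm --moves '[[[0, 0, 0.02, 0], [0, 0, 0.015, 0], [0, 0, 0, 0], [0, 0, 0, 0]]]'

```text
time: 43.22
tool_pos: [0.4125, 0.2294, 0.1038]
tool_rot: [3.138, 0.0, -1.07]
contact_force: [0.2, 0.3, -0.7]
opening: 0.0698
```

```bash
python3 -c "
from h import *
plan(.413,.2305,.0695,-1.07)
cam('wrist','w16')
T=cam('top')
for x in blobs(T,(3,110,80),(18,255,255),250,1500):
    print(ray(T,x[0],x[1],.082 if x[0]<250 else .044).round(4))
c,a,_=tray(T);print(c,a,wells(c,a)[(0,2)],wells(c,a)[(0,1)])"
```

```text
shift(tool) -0.0007 -0.0010 0.0343 min rows 0.9 then roll -0.0001
t 43.22 cur [0.4125 0.2294 0.1038] [ 3.1377e+00  4.0000e-04 -1.0701e+00] F [ 0.2  0.3 -0.7] open 0.0698 q [ 0.35  0.39  1.83 -0.    0.92  2.99]
[ 0.1971 -0.5163  0.044 ]
[0.4161 0.2236 0.082 ]
[ 0.4986 -0.1255  0.044 ]
[ 0.5002 -0.2944  0.044 ]
[ 0.583  -0.1264  0.044 ]
[ 0.5835 -0.2941  0.044 ]
[ 0.54125172 -0.21044426] 0.0047729015 [ 0.49885127 -0.12664567] [ 0.4992522  -0.21064472]
```

View pics/w16.png

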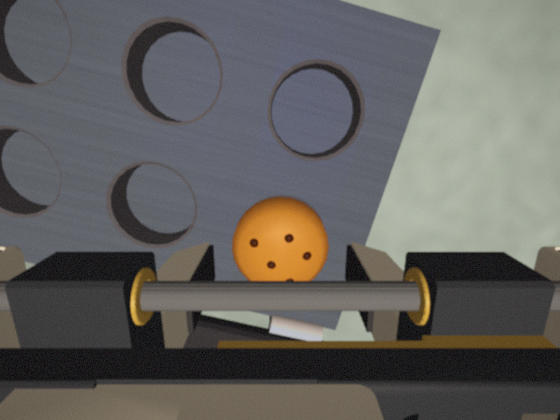

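Fourth muffin is within 2 mm of its well centre. Descending on the last one, centred at (281,245).

Request:
step_arm --moves '[[[0, 0, 0.01, 0], [0, 0, 0.01, 0], [0, 0, 0.007, 0], [0, 0, 0.003, 0], [0, 0, 0, 0], [0, 0, 0, 0]]]'

```text
time: 43.82
tool_pos: [0.4136, 0.2304, 0.0751]
tool_rot: [-3.141, -0.0, -1.069]
contact_force: [1.1, 0.2, 0.6]
opening: 0.0699
```

```bash
python3 -c "
from h import *
plan(.413,.2303,.0695,-1.07)"
```

```text
shift(tool) -0.0002 0.0005 0.0056 min rows 0.1 then roll 0.0007
t 43.82 cur [0.4136 0.2304 0.0751] [-3.1412e+00 -2.0000e-04 -1.0693e+00] F [1.1 0.2 0.6] open 0.0699 q [ 0.35  0.44  1.86 -0.    0.84  2.99]
```

Request:
step_arm --moves '[[[0, 0, 0.003, 0], [0, 0, 0.002, 0], [0, 0, 0, 0], [0, 0, 0, 0]]]'

```text
time: 44.15
tool_pos: [0.4133, 0.2303, 0.0697]
tool_rot: [3.142, -0.0, -1.069]
contact_force: [0.0, 0.2, -0.1]
opening: 0.0697
```

Request:
step_arm --moves '[[[0, 0, 0, 0], [0, 0, 0, 0], [0, 0, 0, 0], [0, 0, 0, 0], [0, 0, 0, 0], [0, 0, 0, 0]]]' --hand 0.3 --force 25

```text
time: 44.65
tool_pos: [0.4133, 0.2303, 0.0698]
tool_rot: [3.142, -0.0, -1.069]
contact_force: [-0.1, -0.3, 0.8]
opening: 0.0572
```

Request:
step_arm --moves '[[[0, 0, -0.006, 0], [0, 0, -0.012, 0], [0, 0, -0.02, 0], [0, 0, -0.025, 0], [0, 0, -0.02, 0], [0, 0, -0.012, 0], [0, 0, 0, 0], [0, 0, 0, 0]]]'

```text
time: 45.32
tool_pos: [0.4135, 0.2304, 0.1651]
tool_rot: [-3.14, -0.0, -1.069]
contact_force: [-0.4, 0.1, -1.8]
opening: 0.0573
```

```bash
python3 -c "
from h import *
T=cam('top'); c,a,_=tray(T);print(c,a)
plan(*wells(c,a)[(0,1)],.16,-1.07)"
```

```text
[ 0.54125172 -0.21044426] 0.0047729015
shift(tool) 0.4281 0.1363 0.0042 min rows 11.2 then roll 0.0008
t 45.37 cur [0.4129 0.2302 0.1642] [ 3.141  -0.     -1.0692] F [ 0.   0.2 -1. ] open 0.0573 q [ 0.35  0.31  1.76 -0.    1.07  2.99]
```

Request:
step_arm --moves '[[[0.0306, 0.0097, 0, 0], [0.0306, 0.0097, 0, 0], [0.0306, 0.0097, 0, 0], [0.0306, 0.0097, 0, 0], [0.0306, 0.0097, 0, 0], [0.0306, 0.0097, 0, 0], [0.0306, 0.0097, 0, 0]]]'

```text
time: 45.95
tool_pos: [0.456, 0.0085, 0.1634]
tool_rot: [3.139, 0.002, -1.069]
contact_force: [0.5, 0.4, -0.3]
opening: 0.0573
```

Request:
step_arm --moves '[[[0.0306, 0.0098, 0, 0], [0.0306, 0.0098, 0, 0], [0.0306, 0.0098, 0, 0], [0.0306, 0.0098, 0, 0], [0.0306, 0.0098, 0, 0], [0.0304, 0.0098, 0, 0], [0.0304, 0.0097, 0, 0], [0, 0, 0, 0]]]'

```text
time: 46.62
tool_pos: [0.4998, -0.2155, 0.163]
tool_rot: [3.14, -0.001, -1.073]
contact_force: [-0.7, 0.1, -0.9]
opening: 0.0572
```

Request:
step_arm --moves '[[[0, 0, 0.015, 0], [0, 0, 0.025, 0], [0, 0, 0.02, 0], [0, 0, 0.01, 0], [0, 0, 0, 0], [0, 0, 0, 0]]]'

```text
time: 47.12
tool_pos: [0.4993, -0.2101, 0.0942]
tool_rot: [3.141, 0.001, -1.069]
contact_force: [0.7, 0.2, -0.1]
opening: 0.0572
```

```bash
python3 -c "
from h import *
plan(.4993,-.2106,.0335,-1.07)
c=cam('scene','s17');cv2.imwrite('pics/s17z.png',cv2.resize(c['frame'][60:320,60:320,::-1],None,fx=2.3,fy=2.3,interpolation=cv2.INTER_CUBIC))"
```

```text
shift(tool) 0.0004 0.0002 0.0607 min rows 1.5 then roll 0.0010
t 47.12 cur [ 0.4993 -0.2101  0.0942] [ 3.1407e+00  1.4000e-03 -1.0690e+00] F [ 0.7  0.2 -0.1] open 0.0572 q [-0.54  0.51  1.65 -0.    0.98  2.1 ]
```

View pics/s17z.png

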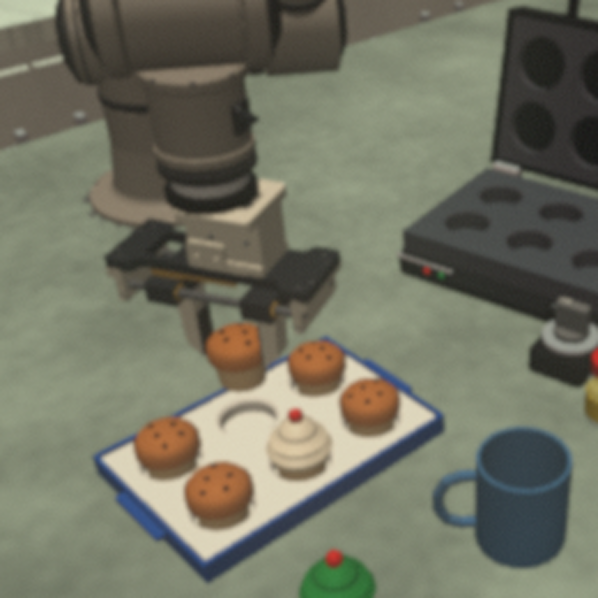

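Request:
step_arm --moves '[[[0, 0, 0.015, 0], [0, 0, 0.015, 0], [0, 0, 0.013, 0], [0, 0, 0.009, 0], [0, 0, 0.005, 0], [0, 0, 0.003, 0], [0, 0, 0, 0], [0, 0, 0, 0]]]'

```text
time: 47.83
tool_pos: [0.4999, -0.2108, 0.0353]
tool_rot: [-3.141, -0.001, -1.069]
contact_force: [-0.0, 0.4, -0.2]
opening: 0.0572
```

Request:
step_arm --moves '[[[0, 0, 0, 0], [0, 0, 0, 0], [0, 0, 0, 0], [0, 0, 0, 0]]]' --hand 0.76

```text
time: 48.17
tool_pos: [0.4997, -0.2106, 0.0351]
tool_rot: [-3.141, -0.001, -1.069]
contact_force: [0.4, 1.3, -0.4]
opening: 0.0697
```

Request:
step_arm --moves '[[[0, 0, -0.01, 0], [0, 0, -0.02, 0], [0, 0, -0.03, 0], [0, 0, -0.03, 0], [0, 0, -0.03, 0], [0, 0, -0.03, 0], [0, 0, -0.03, 0], [0, 0, 0, 0]]]'

```text
time: 48.83
tool_pos: [0.5019, -0.2119, 0.2219]
tool_rot: [-3.136, -0.01, -1.069]
contact_force: [1.3, -0.5, 0.7]
opening: 0.0698
```

```bash
python3 -c "
from h import *
plan(.5,.13,.33,.249)"
```

```text
shift(tool) -0.3007 -0.1627 -0.1081 min rows 9.0 then roll -1.3181
t 48.83 cur [ 0.5019 -0.2119  0.2219] [-3.1356 -0.0104 -1.0691] F [ 1.3 -0.5  0.7] open 0.0698 q [-0.54  0.38  1.49 -0.    1.27  2.1 ]
```

Request:
step_arm --moves '[[[0, 0, -0.03, -0.11], [0, 0, -0.03, -0.11], [0, 0, -0.03, -0.11], [0, 0, -0.03, -0.11], [0, 0, -0.02, -0.11], [0, 0, 0, -0.11], [0, 0, 0, -0.11], [0, 0, 0, -0.11]]]' --hand 0.45

```text
time: 49.5
tool_pos: [0.4993, -0.2104, 0.3556]
tool_rot: [3.141, -0.001, -0.184]
contact_force: [0.2, 0.0, -0.0]
opening: 0.0411
```

Request:
step_arm --moves '[[[0, 0, 0, -0.11], [0, 0, 0, -0.11], [0, 0, 0, -0.11], [0, 0, 0, -0.108], [0, 0, 0, 0], [0, 0, 0, 0]]]'

```text
time: 50.0
tool_pos: [0.4993, -0.2104, 0.355]
tool_rot: [3.141, -0.0, 0.246]
contact_force: [0.1, 0.2, 0.3]
opening: 0.0408
```

```bash
python3 -c "
from h import *
plan(.4605,.3774,.36,.249)"
```

```text
shift(tool) 0.1053 -0.5796 -0.0050 min rows 14.7 then roll -0.0034
t 50.00 cur [ 0.4993 -0.2104  0.355 ] [ 3.1414e+00 -1.0000e-04  2.4560e-01] F [0.1 0.2 0.3] open 0.0408 q [-0.54  0.31  1.22 -0.    1.61  0.78]
```

Request:
step_arm --moves '[[[0.0053, -0.029, -0.001, 0], [0.0053, -0.029, -0.001, 0], [0.0053, -0.029, -0.001, 0], [0.0053, -0.029, -0.001, 0], [0.0053, -0.029, -0.001, 0], [0.0053, -0.029, -0.001, 0], [0.0053, -0.029, -0.001, 0], [0.0053, -0.029, -0.001, 0]]]'

```text
time: 50.67
tool_pos: [0.483, 0.0262, 0.363]
tool_rot: [3.141, -0.0, 0.245]
contact_force: [0.6, -0.1, -1.1]
opening: 0.0413
```

Request:
step_arm --moves '[[[0.0053, -0.029, -0.001, 0], [0.0053, -0.029, -0.001, 0], [0.0053, -0.029, 0, 0], [0.0053, -0.029, 0, 0], [0.0052, -0.029, 0, 0], [0.0052, -0.029, 0, 0]]]'

```text
time: 51.17
tool_pos: [0.4708, 0.2026, 0.3649]
tool_rot: [3.141, -0.0, 0.245]
contact_force: [0.5, 1.1, 0.1]
opening: 0.0412
```

Request:
step_arm --moves '[[[0.0052, -0.029, 0, 0], [0.0052, -0.029, 0, 0], [0.0052, -0.029, 0, 0], [0.0052, -0.029, 0, 0], [0.0052, -0.029, 0, 0], [0.0052, -0.0286, 0, 0], [0, 0, 0, 0], [0, 0, 0, 0]]]'

```text
time: 51.83
tool_pos: [0.4582, 0.3782, 0.364]
tool_rot: [3.141, 0.001, 0.249]
contact_force: [0.1, -0.2, -0.4]
opening: 0.0414
```

```bash
python3 -c "
from h import *
plan(.4605,.3774,.284,.249)
cam('scene','s18');cam('wrist','w18')
T=cam('top','t18')
for x in blobs(T,(3,110,80),(18,255,255),250,1500):
    print(ray(T,x[0],x[1],.082 if x[0]<250 else .044).round(4))
c,a,_=tray(T);print(c,a);drawtray(T,c,a,'tr18')"
```

```text
shift(tool) 0.0020 0.0014 0.0800 min rows 2.0 then roll -0.0005
t 51.83 cur [0.4582 0.3782 0.364 ] [3.141e+00 1.000e-03 2.485e-01] F [ 0.1 -0.2 -0.4] open 0.0414 q [ 0.56  0.42  1.03 -0.    1.69  1.88]
[ 0.1971 -0.5163  0.044 ]
[ 0.4986 -0.1255  0.044 ]
[ 0.4996 -0.2089  0.044 ]
[ 0.5002 -0.2942  0.044 ]
[ 0.5829 -0.1264  0.044 ]
[ 0.5835 -0.2941  0.044 ]
[ 0.54125172 -0.21044426] 0.0047729015
(0, 0) [ 0.4997 -0.2946]
(0, 1) [ 0.4993 -0.2106]
(0, 2) [ 0.4989 -0.1266]
(1, 0) [ 0.5837 -0.2942]
(1, 1) [ 0.5833 -0.2102]
(1, 2) [ 0.5829 -0.1262]
```

View pics/tr18.png

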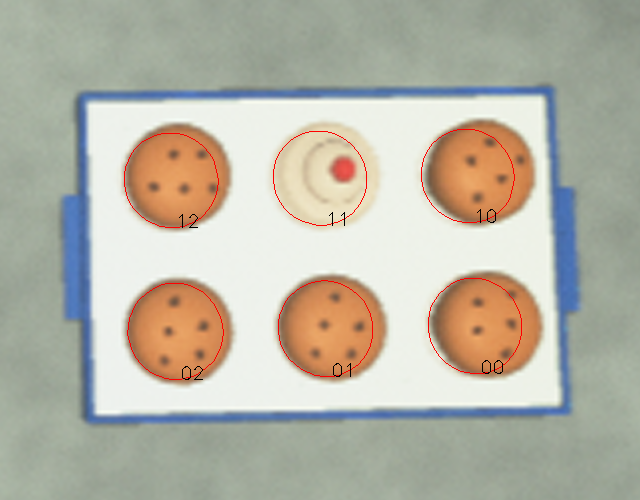

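View pics/s18.png

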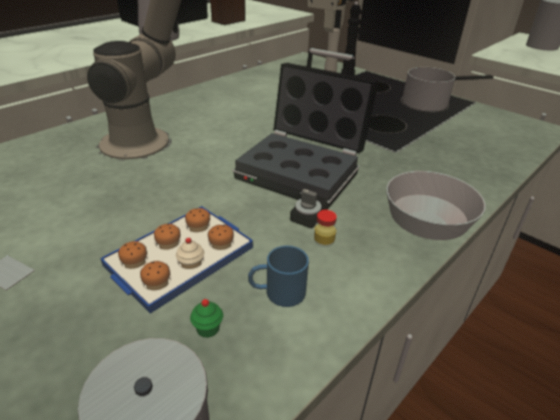

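View pics/t18.png

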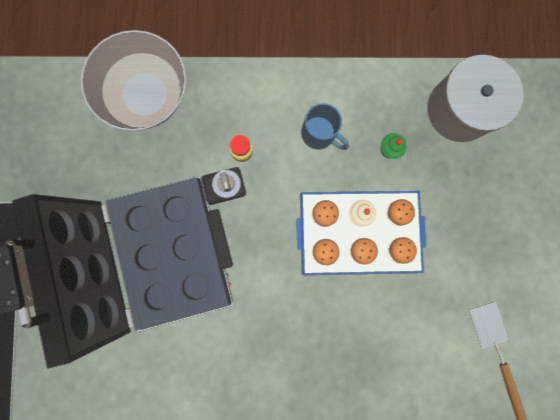

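```bash
python3 -c "
from h import *
T=cam('top');S=cam('scene')
bt=[x for x in blobs(T,(3,110,80),(18,255,255),250,1500) if 300<x[0]<450]
bs=[x for x in blobs(S,(3,90,60),(18,255,255),150,1500) if x[1]>200]
print([np.round(x[:3]) for x in bs])
for t in bt:
    w=ray(T,t[0],t[1],.044);q=proj(S,w);
    s=min(bs,key=lambda b:np.hypot(b[0]-q[0],b[1]-q[1]));print(w.round(4),tri(T,t[:2],S,s[:2]).round(4))
"
```

```text
[array([ 144.,  264., 1154.]), array([170., 236., 482.]), array([209., 228., 871.])]
[ 0.4986 -0.1255  0.044 ] [ 0.5072 -0.1203  0.0092]
[ 0.4996 -0.2089  0.044 ] [ 0.5016 -0.2093  0.0312]
[ 0.5003 -0.2943  0.044 ] [ 0.5081 -0.2951  0.0101]
[ 0.5829 -0.1264  0.044 ] [ 0.5738 -0.1351  0.0545]
[ 0.5836 -0.294   0.044 ] [ 0.5759 -0.3     0.0549]
```

Request:
step_arm --moves '[[[0.002, 0, 0.02, 0], [0, 0, 0.025, 0], [0, 0, 0.018, 0], [0, 0, 0.01, 0], [0, 0, 0.005, 0], [0, 0, 0, 0], [0, 0, 0, 0]]]'

```text
time: 52.67
tool_pos: [0.4612, 0.3776, 0.2878]
tool_rot: [-3.141, -0.002, 0.248]
contact_force: [-0.1, 0.9, 0.1]
opening: 0.0415
```

Request:
step_arm --moves '[[[0, 0, 0, 0], [0, 0, 0, 0], [0, 0, 0, 0], [0, 0, 0, 0], [0, 0, 0, 0], [0, 0, 0, 0]]]' --hand 0 --force 30

```text
time: 53.17
tool_pos: [0.4608, 0.3775, 0.2868]
tool_rot: [3.141, -0.0, 0.249]
contact_force: [0.1, -0.1, 1.0]
opening: 0.0131
```

Request:
step_arm --moves '[[[0, 0.0173, -0.0042, 0], [0, 0.0173, -0.003, 0], [0, 0.0175, -0.0018, 0], [0, 0.0175, -0.0005, 0], [0, 0.0175, 0.0008, 0], [0, 0.0174, 0.002, 0], [0, 0.0172, 0.0033, 0]]]'

```text
time: 53.75
tool_pos: [0.4905, 0.2604, 0.2913]
tool_rot: [-3.139, -0.002, 0.25]
contact_force: [-0.9, 3.7, 5.4]
opening: 0.0129
```

Request:
step_arm --moves '[[[0, 0.017, 0.0045, 0], [0, 0.0166, 0.0057, 0], [0, 0.0162, 0.0069, 0], [0, 0.0156, 0.008, 0], [0, 0.015, 0.0091, 0], [0, 0, 0, 0]]]'

```text
time: 54.25
tool_pos: [0.5107, 0.1797, 0.2548]
tool_rot: [3.141, 0.001, 0.247]
contact_force: [1.1, -1.9, -1.8]
opening: 0.0128
```

```bash
python3 -c "
from h import *
plan(.5372,.0752,.0805,.249)
c=cam('scene','s19');cv2.imwrite('pics/s19z.png',cv2.resize(c['frame'][60:240,200:380,::-1],None,fx=3.2,fy=3.2,interpolation=cv2.INTER_CUBIC))"
```

```text
shift(tool) 0.0002 0.1078 0.1743 min rows 5.1 then roll -0.0023
t 54.25 cur [0.5107 0.1797 0.2548] [3.1406e+00 1.3000e-03 2.4670e-01] F [ 1.1 -1.9 -1.8] open 0.0128 q [ 0.2   0.35  1.43 -0.    1.36  1.52]
```

View pics/s19z.png

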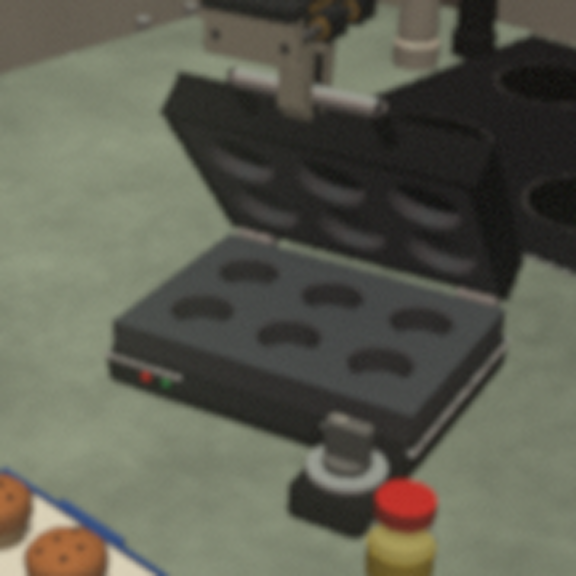

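The lid is following. Continuing down.

Request:
step_arm --moves '[[[0, 0.0143, 0.0102, 0], [0, 0.0136, 0.0112, 0], [0, 0.0127, 0.0121, 0], [0, 0.0118, 0.013, 0], [0, 0.0109, 0.0138, 0], [0, 0.0099, 0.0145, 0], [0, 0.0088, 0.0152, 0]]]'

```text
time: 54.88
tool_pos: [0.5304, 0.1029, 0.1662]
tool_rot: [-3.141, 0.0, 0.249]
contact_force: [-3.3, 0.7, 1.7]
opening: 0.0133
```

Request:
step_arm --moves '[[[0, 0.0077, 0.0158, 0], [0, 0.0065, 0.0163, 0], [0, 0.0053, 0.0167, 0], [0, 0.004, 0.0171, 0], [0, 0, 0, 0], [0, 0, 0, 0]]]'

```text
time: 55.38
tool_pos: [0.5364, 0.0789, 0.0991]
tool_rot: [3.14, 0.002, 0.249]
contact_force: [-0.7, -6.7, -3.3]
opening: 0.0132
```

```bash
python3 -c "
from h import *
plan(.5375,.074,.07,.249)"
```

```text
shift(tool) -0.0001 0.0050 0.0291 min rows 0.7 then roll 0.0001
t 55.38 cur [0.5364 0.0789 0.0991] [3.1401e+00 2.0000e-03 2.4910e-01] F [-0.7 -6.7 -3.3] open 0.0132 q [ 0.01  0.51  1.65 -0.    0.99  1.33]
```

Request:
step_arm --moves '[[[0, 0.002, 0.012, 0], [0, 0.0015, 0.009, 0], [0, 0, 0.005, 0], [0, 0, 0.002, 0], [0, 0, 0, 0], [0, 0, 0, 0]]]'

```text
time: 55.88
tool_pos: [0.5376, 0.0746, 0.0719]
tool_rot: [3.138, 0.001, 0.249]
contact_force: [0.7, -11.5, -2.9]
opening: 0.0129
```

Request:
step_arm --moves '[[[0, 0, 0.002, 0], [0, 0, 0.002, 0], [0, 0, 0, 0]]]'

```text
time: 56.13
tool_pos: [0.5377, 0.0743, 0.0683]
tool_rot: [3.138, 0.001, 0.25]
contact_force: [0.3, -14.4, 0.1]
opening: 0.0132
```

Request:
step_arm --moves '[[[0, 0.001, 0.002, 0], [0, 0.001, 0.002, 0], [0, 0, 0, 0]]]'

```text
time: 56.38
tool_pos: [0.5378, 0.0741, 0.0661]
tool_rot: [3.14, 0.0, 0.249]
contact_force: [-6.9, -5.5, 14.9]
opening: 0.013
```

```bash
python3 -c "
from h import *
plan(.5375,.074,.07,.249)
c=cam('scene','s20');cv2.imwrite('pics/s20z.png',cv2.resize(c['frame'][80:240,200:380,::-1],None,fx=3.5,fy=3.5,interpolation=cv2.INTER_CUBIC))"
```

```text
shift(tool) -0.0003 -0.0000 -0.0039 min rows 0.1 then roll 0.0004
t 56.38 cur [0.5378 0.0741 0.0661] [3.1402e+00 1.0000e-04 2.4940e-01] F [-6.9 -5.5 14.9] open 0.013 q [-0.    0.55  1.68 -0.    0.91  1.32]
```

View pics/s20z.png

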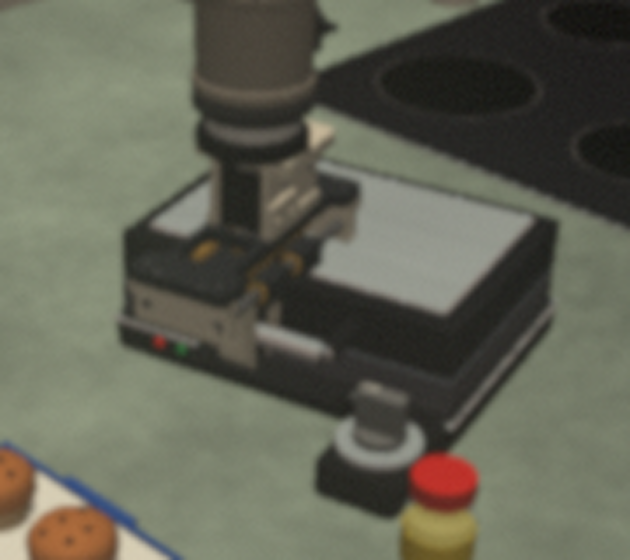

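Request:
step_arm --moves '[[[0, 0, 0.001, 0], [0, 0, 0.0005, 0], [0, 0, 0, 0], [0, 0, 0, 0]]]'

```text
time: 56.77
tool_pos: [0.5379, 0.0741, 0.0658]
tool_rot: [3.14, -0.001, 0.25]
contact_force: [-10.5, -5.7, 26.1]
opening: 0.0129
```

Request:
step_arm --moves '[[[0, 0, 0, 0], [0, 0, 0, 0], [0, 0, 0, 0], [0, 0, 0, 0]]]' --hand 0.45

```text
time: 57.1
tool_pos: [0.5379, 0.0748, 0.0624]
tool_rot: [-3.141, 0.0, 0.249]
contact_force: [-0.5, 0.2, -0.0]
opening: 0.035
```

```bash
python3 -c "
from h import *
plan(.5375,.0743,.1,.249)"
```

```text
shift(tool) -0.0005 0.0004 -0.0376 min rows 0.9 then roll 0.0004
t 57.10 cur [0.5379 0.0748 0.0624] [-3.1415  0.      0.2494] F [-0.5  0.2 -0. ] open 0.035 q [-0.    0.56  1.68  0.    0.9   1.32]
```

Lid pressed home at 26 N and released. Rising clear.

Request:
step_arm --moves '[[[0, 0, -0.01, 0], [0, 0, -0.015, 0], [0, 0, -0.025, 0], [0, 0, -0.03, 0], [0, 0, -0.03, 0], [0, 0, -0.03, 0], [0, 0, -0.03, 0], [0, 0, -0.03, 0]]]'

```text
time: 57.77
tool_pos: [0.5374, 0.0744, 0.2647]
tool_rot: [3.142, -0.0, 0.249]
contact_force: [0.7, 1.0, -0.4]
opening: 0.0415
```

Request:
step_arm --moves '[[[-0.03, 0, 0, 0], [-0.03, 0, 0, 0], [-0.03, 0, 0, 0], [-0.03, 0, 0, 0], [0, 0, 0, 0], [0, 0, 0, 0], [0, 0, 0, 0]]]'

```text
time: 58.35
tool_pos: [0.4223, 0.0447, 0.2632]
tool_rot: [3.141, -0.002, 0.249]
contact_force: [0.4, -0.2, -1.6]
opening: 0.0418
```

```bash
python3 - <<'E'
from h import *
plan(.5375,.0743,.1,.249)
S=cam('scene','s21');T=cam('top','t21')
cv2.imwrite('pics/s21a.png',cv2.resize(S['frame'][110:240,220:370,::-1],None,fx=4,fy=4,interpolation=cv2.INTER_CUBIC))
cv2.imwrite('pics/s21b.png',cv2.resize(S['frame'][190:320,90:260,::-1],None,fx=4,fy=4,interpolation=cv2.INTER_CUBIC))
for x in blobs(T,(3,110,80),(18,255,255),250,1500): print(ray(T,x[0],x[1],.044).round(4))
c,a,_=tray(T);print(c,a)
E
```

```text
shift(tool) 0.1189 -0.0003 0.1632 min rows 5.0 then roll -0.0004
t 58.35 cur [0.4223 0.0447 0.2632] [ 3.1411e+00 -1.8000e-03  2.4860e-01] F [ 0.4 -0.2 -1.6] open 0.0418 q [-0.08  0.12  1.71  0.    1.31  1.25]
[ 0.1971 -0.5163  0.044 ]
[ 0.4986 -0.1255  0.044 ]
[ 0.4995 -0.209   0.044 ]
[ 0.5003 -0.2941  0.044 ]
[ 0.5829 -0.1263  0.044 ]
[ 0.5835 -0.294   0.044 ]
[ 0.54129779 -0.21013246] 0.0047614574
```

View pics/s21a.png

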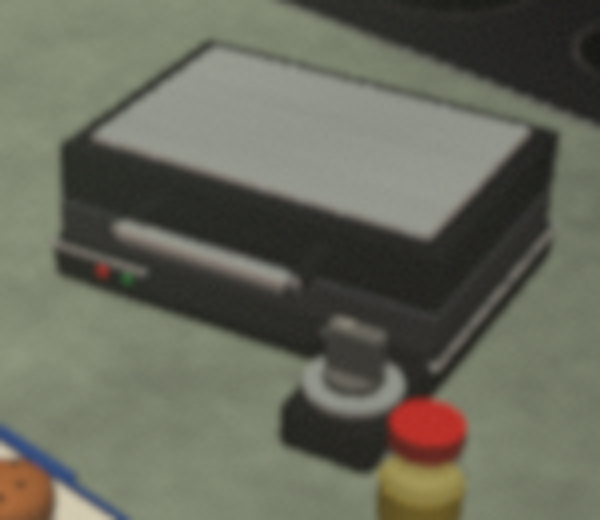

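View pics/s21b.png

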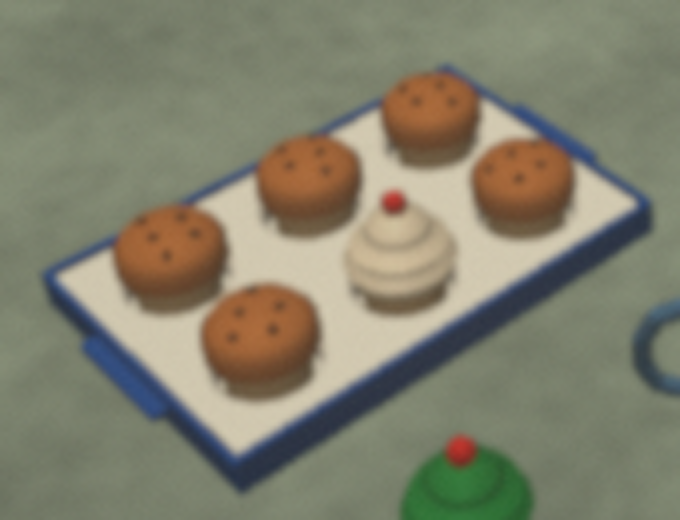

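View pics/t21.png

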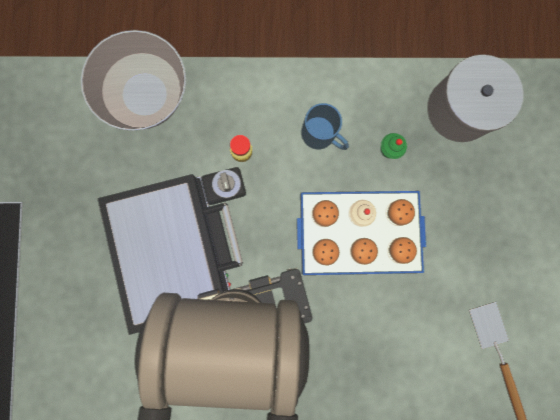

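```bash
python3 - <<'E'
from h import *
S=cam('scene')
h=mk(0,-.142)
for lid in (0,.03,.06,.09):
    p=.09+lid; y=.102-.245*np.cos(p); z=.067+.245*np.sin(p)
    print(lid,[((proj(S,[*mk(x,y),z+.002])-[220,110]+.5)*4-.5).round() for x in(-.06,0,.06)])
print('seen ends (118,230),(295,280)')
E
```

```text
0 [array([124., 225.]), array([206., 252.]), array([292., 280.])]
0.03 [array([124., 215.]), array([207., 241.]), array([293., 269.])]
0.06 [array([125., 204.]), array([208., 230.]), array([294., 258.])]
0.09 [array([126., 193.]), array([209., 219.]), array([296., 246.])]
seen ends (118,230),(295,280)
```

The seen handle ends match lid ≈ 0. Everything checks out, so I'm handing in.

```bash
python3 -c "
from h import *
print(robot.hand_in())"
```

```text
the job is handed in; nothing more can be done
None
```

I turned the heat dial off against its stop and swung the lid open to about 1.76 rad. All five muffins went into the five empty wells, then I pressed the lid closed and handed in at about 58 s.

**Last checks:**
- **Muffins:** the top camera puts every muffin within about 2 mm of its well centre, and they look level and upright in the scene view.
- **Lid:** the handle's pixels match the closed lid (0 rad) to within a few pixels. It was pressed home at 26 N and then released.
- **Dial:** it reads off, with the bar parallel to the maker's x axis.
- **Other objects:** the iced cake, sprinkles and mug appear unmoved. The arm was clear of everything.

**One check failed:** measuring muffin heights from two views did not work, because neighbouring muffins merged into single blobs in the scene image. I judged how far down they sit by eye and from the release heights, about 1 to 3 mm above the well floor. The tray estimate was also wrong once, while the hand covered the tray, and I discarded it.

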